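# Shelve the specimen cups in one row and lock the end stop

## Robot

A 7-joint arm with a two-finger parallel gripper is mounted at the origin on a cart in front of the work surface, level with it; the furniture and walls round the work are solid. World frame = base frame: x ahead of the robot, y to its left, z up, the work surface at z = 0. Lengths are in m, angles in rad, forces in N, time in s.
With the tool pointing down it reaches from about 0.425 to 0.95 m from the base axis. Payload 4.7 kg.
Tool frame: the origin (TCP) lies on the centre line of the jaws, within the pads' length; the fingertips stand 8 mm ahead of it and the grasp point (between the pads) lies 11 mm behind it; z points along the fingers, y is the line along which they close (so a half turn about z gives the same grasp; the last joint's range is limited). The gripper opens to 85 mm and grips with 20 to 120 N. Pads are 22 mm wide; open, the fingers measure 114 mm over their backs; the gripper's body (76 mm by 85 mm) begins 54 mm behind the grasp point. The pads swing forward as they close: fully open they stand 13 mm farther back than shut.
Start: joints at [-1.173, 0.469, -0.049, 1.532, 0.024, 1.141, -0.082], TCP at [0.279, 0.614, 0.239] pointing down, gripper open.
Joint ranges: [-2.59, 2.59], [-0.33, 1.99], [-1.39, 1.29], [0.1, 2.45], [-1.04, 4.18], [0.21, 1.99], [-2.66, 2.66]. Speed limits (rad/s): [2.57, 2.57, 3.14, 3.14, 3.14, 3.14, 3.14].

## Interface

Orientations are given as a unit quaternion [w, x, y, z].
In Python, from workcell import read_state, snapshot, sign_off, regions_of, landmark_of gives the robot as it stands.
- The arm moves only by the shell command python3 -m inch 'ROWS' [FORCE]. ROWS is JSON, a list of rows, each an object with "dp": the shift along the tool's x, y, z in mm, a list of three; "delta_rot": the turn, a rotation vector about the tool's x, y, z in rad, a list of three; "claw": the closure, from 0 (fully open) to 1 (shut). In form: [{"dp": [dx, dy, dz], "delta_rot": [ax, ay, az], "claw": claw}, ...]. A call has 1 to 12 rows; each row is the pose to reach, as a shift and turn from the pose commanded when the call began, along the tool's axes at that moment; what a row does not reach only later rows make up. A row lasts 1/10 s, in which the tool goes at most 50 mm and 8.59 degrees, less where a joint would pass 70% of its speed; a pose out of reach is approached as far as the arm can. A call with a gripper value outside its range is refused whole. The fingers move at their own pace and stop on an object; FORCE is the grip in N (left out, the last holds). Time passes only in rows, so rows that repeat a pose let the fingers close. It gives the time, the measured TCP pose, the force, the opening and the grip force at its end, in the units of the state.
- read_state(): the state, without advancing time (a new reading comes with each control period).
- snapshot(name): name is "side" or "top"; returns a dict with "pixels" (420x560x3 uint8, red, green, blue), "z_map" (420x560 float32, m along the optical axis (not along the pixel's ray), 0 where there is no reading), "vertical_fov" (degrees; the focal length in pixels is half the picture's height over the tangent of half this angle, whatever the lens; pixels are square), "cx", "cy" (the principal point, pixels), "xyz" and "orientation" of the camera in the world. Camera axes: x right, y down, z forward; pixel columns grow to the right and rows downward; lengths in m; the calibration is good to about 2 mm. A picture is of the moment at which its call begins.
- sign_off(): hands the job in; it is judged then, once.
Trained networks look in a picture, given as the dict that the camera call returned (one of the last four; its "shot" number tells which), for a name from the list of things; names that differ only in an ending like _2 or _b are one class to them, and where a whole thing is asked for, a point or a joint stands for the part that bears it (a point fixed in the world has none). Each returns a list of dicts, best first, with "confidence" (0 to 1); they miss things now and then, are a little off and sometimes report something else, mostly with a low value. They report only what shows in the picture. A call takes as long as a camera call. They do not tell look-alikes from the thing itself.
- regions_of(target, picture): "region" (420x560 bool, what is visible of it).
- landmark_of(target, picture): "location" ([x, y, z] in m, in world coordinates, good to about 4 mm: a listed point, or the origin of a listed thing).
The state is a dict: "time": time; "q": joint angles; "qd": joint speeds; "tau": joint torques, N m; "eef_pos": TCP position; "tool_rot": TCP orientation; "ft_force": force on the tool from outside, world axes, zero at the start; "torque": the same for the moment, N m; "width": opening from 0.0 (shut) to 1.0 (fully open); "gripper_force": force on a finger pad.
Only numpy, scipy, OpenCV 4.12 (cv2) and the standard library are available. Lean on these libraries where they do the work, as an engineer would, in place of code of your own. Each camera call takes 0.05 s, during which the arm holds its last target. There are 200 camera calls.

## Task

Get the specimen shelf ready for the courier, so that nothing can shift on the way: release the clamp lever of the sliding end stop and slide the stop back to make room, then stand every specimen cup that is on the bench upright in one row along the shelf, the yellow-lidded cups together against the fixed end and the white-lidded ones together after them. Once all the cups are in the row, push the stop up against the last cup until the row stands lid to lid without gaps, and swing the lever back to lock it. Leave the timer, the red rubber bulb and the packet of slides where they are.

Things in the scene. Friction and masses are not known exactly. Their poses are not given: they have to be found in the camera images.
- cup_shelf: white metal bench shelf, fixed: 84 mm deep (its x), 400 mm long (its y), deck 40 mm above the bench, z up. Origin on the bench under the deck's middle. Cups stand in a lane along y, on x = 0, 54 mm wide between steel guard rails whose tops are 26.5 mm above the deck. White fixed end plate at the -y end (56 mm high); blue sliding end stop to +y. Its front (-x) looks roughly at the robot.
- row_start (a point): point on the deck, in the middle of the lane, at the inner face of the fixed end plate: the row begins here and runs along the shelf's +y. Axes as the shelf's. 192 mm to -y of the shelf's origin and 40 mm above the bench.
- end_stop (a joint): position of the sliding end stop: the free length of the lane between the fixed end plate and the stop's blue face, m; 0 shut, 0.322 fully back. Slides along the shelf's y with about 2 N of drag when the lever is released; while the lever is locked the cam jams it on the deck.
- stop_face (a point): middle of the blue face of the end stop that looks at the cups (toward -y), in the middle of the lane, 30 mm above the deck. Axes as the shelf's. The face is 52 mm wide and 60 mm high.
- stop_handle (a point): where to hold the end stop's black handle post: 19 mm behind (+y) the blue face, 88 mm above the deck, on the lane's middle. The post is 14 mm across (x), 26 mm along (y), its top 98 mm above the deck; above 60 mm only the lever stands near it. Best pinched across the lane. Axes as the shelf's.
- clamp_lever (a joint): angle of the clamp lever, rad: 0 locked, leaning 40 degrees to the shelf's front (-x); 1.4 released, leaning 40 degrees to its back (+x). Swings about an axis along the shelf's y, stays where it is left, needs 2 to 7 N at the knob, most below about 0.5, where its cam bites on the deck.
- lever_pivot (a point): pivot of the clamp lever on the end stop: 54 mm behind (+y) the blue face, 16 mm above the deck, in the middle of the lane. Axes as the shelf's. Straight above it the lever is free for a fingertip: the nearest part, the handle post, ends 22 mm nearer the cups.
- lever_knob (a point): centre of the red ball knob, 20 mm across, at the end of the 84 mm steel lever (rod 9 mm thick) measured from its pivot
- yellow_a: specimen cup with a yellow screw lid, upright: 59 mm high, lid 55 mm across and 13 mm deep at the top (46 to 59 mm above its foot), white body below it, at most 48 mm across, 42 mm at the foot; about 110 g, the weight low. The lid is screwed fast. Origin: centre of its underside, z up. May be absent.
- yellow_b: specimen cup with a yellow screw lid, upright: 59 mm high, lid 55 mm across and 13 mm deep at the top (46 to 59 mm above its foot), white body below it, at most 48 mm across, 42 mm at the foot; about 110 g, the weight low. The lid is screwed fast. Origin: centre of its underside, z up. May be absent.
- yellow_c: specimen cup with a yellow screw lid, upright: 59 mm high, lid 55 mm across and 13 mm deep at the top (46 to 59 mm above its foot), white body below it, at most 48 mm across, 42 mm at the foot; about 110 g, the weight low. The lid is screwed fast. Origin: centre of its underside, z up. May be absent.
- white_a: specimen cup with a white screw lid, upright: 59 mm high, lid 55 mm across and 13 mm deep at the top (46 to 59 mm above its foot), white body below it, at most 48 mm across, 42 mm at the foot; about 110 g, the weight low. The lid is screwed fast. Origin: centre of its underside, z up. May be absent.
- white_b: specimen cup with a white screw lid, upright: 59 mm high, lid 55 mm across and 13 mm deep at the top (46 to 59 mm above its foot), white body below it, at most 48 mm across, 42 mm at the foot; about 110 g, the weight low. The lid is screwed fast. Origin: centre of its underside, z up. May be absent.
- lab_timer: white bench timer, 64x66x18 mm, lying on its back; a bystander. Origin: centre of its underside
- suction_bulb: red rubber suction bulb, 83x47x47 mm, lying on its side; a bystander. Origin: centre of its underside
- slide_pack: blue and white card packet of microscope slides, 31x83x57 mm, standing; a bystander. Origin: centre of its underside
Mind the look-alikes: they are no part of the job. Leave any blue or purple look-alike of the white_a alone.

How it is judged:
By the outcome, as a careful person would: the job done as asked, in the order asked, and still so for the second after the job is handed in, with the robot touching nothing.
Of yellow_a, yellow_b, yellow_c, white_a, white_b only 4 to 5 are there at a start; the rules pass over those that are not, and their reading is None.
At some moment in a run one of yellow_a, yellow_b, yellow_c, white_a, white_b may be knocked a few centimetres aside while the robot is not near it.
It also fails if it takes over 210 s, if anything falls off the work surface, if the arm or the gripper's body presses on something with over 40 N, if the wrist force passes 120 N, or if a joint passes its speed limit or range.

## Working session

There is one attempt and no reset: what is moved stays moved. The work goes in short steps, Python scripts to look and compute and a shell command to move; the robot and the scene stay as the last step left them, time stands still between calls to the robot, and variables do not carry over. Pictures are saved under pics/ and viewed, at most 14 in all, crops included, and the job is handed in when it is done.

```bash
mkdir -p pics; cat > h.py <<'E'
import numpy as np, cv2
from scipy.spatial.transform import Rotation as R
from workcell import *
def rot(q): return R.from_quat([q[1],q[2],q[3],q[0]])
def save(s,n,box=None,k=1):
    im=s["pixels"][...,::-1]
    if box: im=im[box[1]:box[3],box[0]:box[2]]
    cv2.imwrite("pics/"+n,cv2.resize(im,None,fx=k,fy=k,interpolation=cv2.INTER_CUBIC))
def cloud(s):
    f=210/np.tan(np.radians(s["vertical_fov"])/2); v,u=np.mgrid[:420,:560]; z=s["z_map"]
    p=np.stack([(u-s["cx"])/f*z,(v-s["cy"])/f*z,z],-1)
    w=rot(s["orientation"]).apply(p.reshape(-1,3)).reshape(p.shape)+s["xyz"]
    w[z==0]=np.nan; return w
def proj(s,p):
    f=210/np.tan(np.radians(s["vertical_fov"])/2)
    c=rot(s["orientation"]).inv().apply(np.array(p)-s["xyz"]); return c[:2]/c[2]*f+[s["cx"],s["cy"]]
def totool(d):  # world shift (m) -> tool mm
    return (rot(read_state()["tool_rot"]).inv().apply(d)*1000).round(1)
E
python3 - <<'E'
from h import *
for n in("top","side"):
    s=snapshot(n); save(s,n+"0.png"); print(n,s["xyz"],s["orientation"],s["vertical_fov"])
    for t in ["cup_shelf","row_start","stop_face","stop_handle","lever_pivot","lever_knob","yellow_a","white_a","lab_timer","suction_bulb","slide_pack"]:
        for d in landmark_of(t,s): print(t,np.round(d["location"],3),round(d["confidence"],2),proj(s,d["location"]).round())
st=read_state();print(st);print(rot(st["tool_rot"]).as_matrix().round(3))
E
```

```text
top [0.42399785 0.02593295 1.45286804] [ 0.03617564 -0.69899013  0.71301582 -0.04138318] 44.74942399780951
cup_shelf [ 0.582  0.218 -0.005] 0.9 [201. 216.]
cup_shelf [0.705 0.074 0.045] 0.23 [250. 169.]
row_start [0.708 0.077 0.042] 0.92 [249. 169.]
stop_handle [0.612 0.185 0.128] 0.82 [207. 199.]
lever_pivot [0.586 0.218 0.052] 0.73 [198. 212.]
lever_knob [0.587 0.217 0.056] 0.61 [199. 212.]
lever_knob [0.55  0.18  0.126] 0.6 [209. 223.]
yellow_a [0.373 0.237 0.002] 0.83 [195. 289.]
yellow_a [0.413 0.09  0.006] 0.59 [247. 274.]
white_a [ 0.467 -0.029 -0.002] 0.9 [288. 254.]
white_a [ 0.554 -0.148  0.002] 0.84 [329. 223.]
white_a [ 0.774 -0.367  0.   ] 0.7 [402. 146.]
white_a [ 0.583 -0.044 -0.002] 0.51 [293. 214.]
lab_timer [ 0.706  0.238 -0.001] 0.68 [194. 173.]
suction_bulb [0.384 0.413 0.001] 0.65 [132. 287.]
slide_pack [0.666 0.379 0.004] 0.66 [145. 187.]
slide_pack [0.412 0.091 0.007] 0.45 [246. 274.]
side [ 0.2725363  -0.71791979  1.06061402] [-0.34639523  0.91837124 -0.1793525   0.06661301] 57.09305501549036
cup_shelf [0.582 0.221 0.001] 0.95 [269. 201.]
row_start [0.706 0.07
[... 920 characters left out ...]
.53246483,  0.02410706,
        1.1409822 , -0.08232504]), 'qd': array([-0.00189109,  0.00017759,  0.00088894, -0.00108822, -0.00123945,
       -0.00067094,  0.00145988]), 'tau': array([-1.02779595e-04, -5.10162735e+01, -4.67173825e-02, -2.38017458e+01,
        1.09207293e-02,  7.78831873e-04,  4.89002918e-07]), 'eef_pos': array([0.27937796, 0.61451246, 0.23934397]), 'tool_rot': array([-1.05206940e-05,  2.11774223e-01,  9.77318614e-01,  6.37712969e-05]), 'ft_force': array([-0.86525641, -0.28508393,  1.12395958]), 'torque': array([ 0.00805052,  0.02447375, -0.02068173]), 'gripper_force': 0.0, 'width': 1.0002877097600404}
[[-0.91   0.414  0.   ]
 [ 0.414  0.91   0.   ]
 [ 0.     0.    -1.   ]]
```

View pics/top0.png

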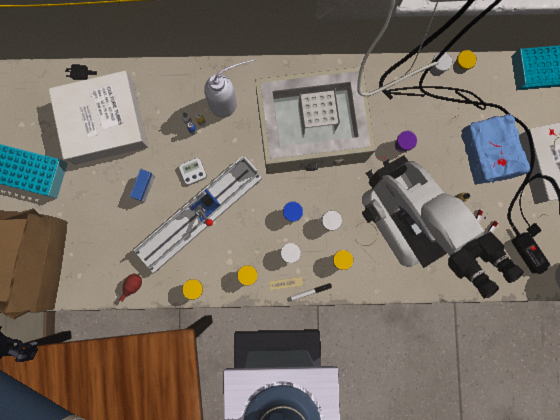

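View pics/side0.png

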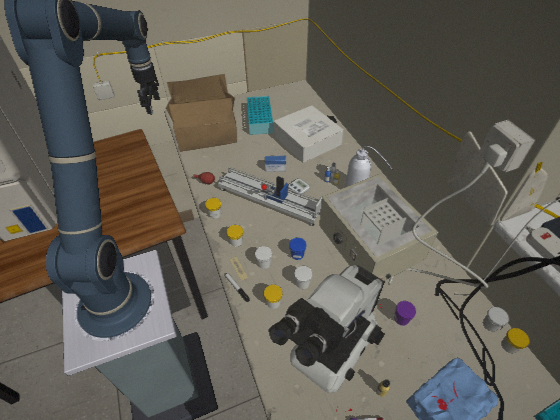

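The top view shows yellow lids at (193,289), (247,275) and (343,260), and white lids at (290,253) and (332,220). The look-alikes are blue at (292,212) and purple at (406,141), so I'll leave those alone. A second yellow/white pair at (467,60)/(443,62) stands at the far back, and I'll check whether it's on the bench. The lever leans to the front with its knob at (209,222).

```bash
cat >> h.py <<'E'
def cups(s,zlid=0.059,box=None):
    """lid discs at height zlid (above bench): centre xy, diameter, mean colour, pixel"""
    w=cloud(s); m=(abs(w[...,2]-zlid)<0.006)
    n,l,st,c=cv2.connectedComponentsWithStats(m.astype(np.uint8)); o=[]
    for i in range(1,n):
        if st[i,4]<60: continue
        p=w[l==i]; (x,y),r=cv2.minEnclosingCircle(p[:,:2].astype(np.float32))
        if .018<r<.04: o.append((round(x,3),round(y,3),round(float(np.median(p[:,2])),3),round(2*r,3),np.median(s["pixels"][l==i],0).astype(int).tolist(),c[i].round().astype(int).tolist()))
    return o
E
python3 - <<'E'
from h import *
for n in("top","side"):
    s=snapshot(n); w=cloud(s)
    for c in cups(s): print(n,c)
    for u,v in ((467,60),(443,62)) if n=="top" else ((515,337),(497,315)): print(w[v,u].round(3))
    # shelf rect
    m=(abs(w[...,2]-.053)<.02)&(abs(w[...,0]-.59)<.25)&(abs(w[...,1]-.21)<.25)
    for d in regions_of("cup_shelf",s)[:1]:
        r=d["region"]; p=w[r&np.isfinite(w[...,2])&(w[...,2]>.03)&(w[...,2]<.072)]
        print("shelf",len(p),cv2.minAreaRect(p[:,:2].astype(np.float32)))
        for lo,hi in((.03,.047),(.06,.072)): q=p[(p[:,2]>lo)&(p[:,2]<hi)]; print(len(q),np.median(q[:,2]),cv2.minAreaRect(q[:,:2].astype(np.float32)))
    if n=="top": save(s,"cupcrop.png",(170,180,380,310),3.5)
    else: save(s,"shelfcrop.png",(200,130,350,230),5)
E
```

```text
top (1.01, -0.548, 0.058, 0.058, [188, 145, 0], [466, 59])
top (1.006, -0.477, 0.059, 0.058, [182, 177, 177], [444, 62])
top (0.778, -0.367, 0.059, 0.058, [99, 43, 135], [407, 140])
top (0.631, -0.734, 0.059, 0.067, [64, 61, 59], [542, 188])
top (0.584, -0.042, 0.059, 0.056, [38, 71, 171], [293, 211])
top (0.557, -0.148, 0.059, 0.056, [200, 194, 194], [332, 220])
top (0.47, -0.033, 0.059, 0.055, [201, 196, 195], [290, 252])
top (0.448, -0.175, 0.059, 0.055, [204, 160, 3], [343, 260])
top (0.412, 0.087, 0.059, 0.055, [205, 161, 0], [247, 275])
top (0.377, 0.236, 0.059, 0.056, [203, 159, 0], [192, 289])
[ 1.01  -0.552  0.053]
[ 1.003 -0.481  0.058]
shelf 4082 ((0.584599494934082, 0.22228723764419556), (0.0857863575220108, 0.3990119695663452), 40.52302932739258)
3276 0.040223219234646446 ((0.584599494934082, 0.22228723764419556), (0.0857863575220108, 0.3990119695663452), 40.52302932739258)
562 0.06591054261760543 ((0.5848652124404907, 0.22160857915878296), (0.06566047668457031, 0.38782820105552673), 40.410987854003906)
side (0.377, 0.234, 0.059, 0.056, [175, 143, 22], [212, 203])
side (
[... 337 characters left out ...]
.057, [91, 48, 117], [405, 310])
side (1.004, -0.483, 0.059, 0.057, [148, 148, 145], [498, 316])
side (1.01, -0.552, 0.059, 0.058, [148, 121, 14], [517, 337])
side (0.664, -0.6, 0.058, 0.061, [55, 67, 83], [420, 409])
side (0.96, -0.715, 0.054, 0.053, [19, 98, 107], [552, 408])
[ 1.003 -0.549  0.058]
[ 1.004 -0.48   0.058]
shelf 1808 ((0.583107054233551, 0.22048167884349823), (0.09122952073812485, 0.4054398536682129), 41.15289306640625)
1479 0.03987135542292508 ((0.5826507210731506, 0.22100383043289185), (0.09122952073812485, 0.4040529727935791), 41.15289306640625)
219 0.06572886243746512 ((0.5868240594863892, 0.21425113081932068), (0.064703568816185, 0.39094802737236023), 40.35640335083008)
```

View pics/cupcrop.png

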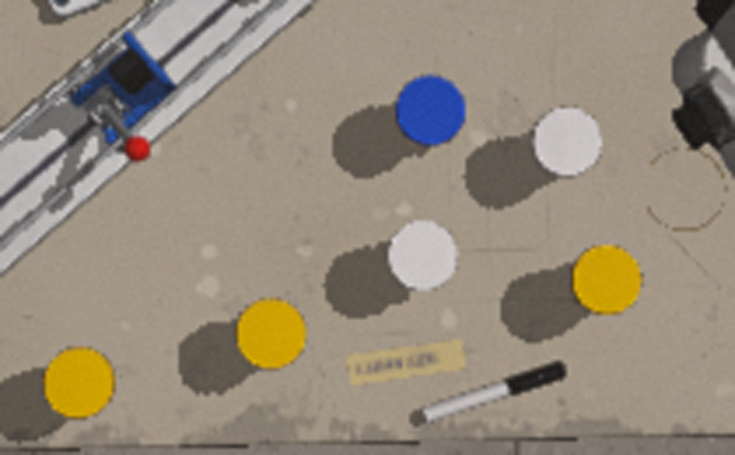

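View pics/shelfcrop.png

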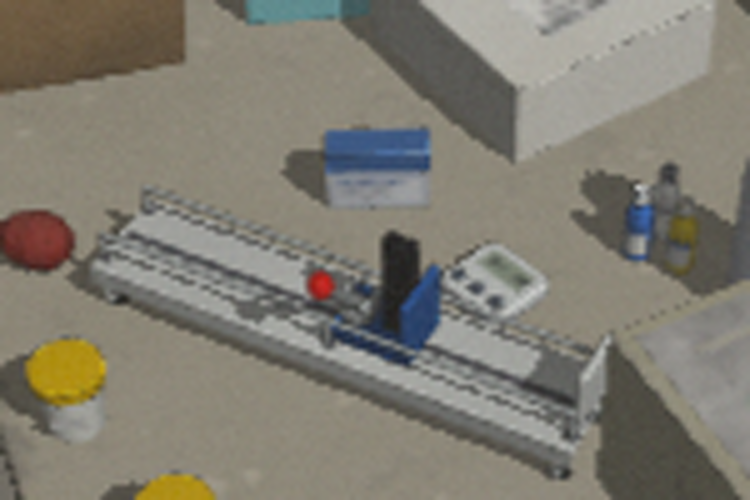

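The far pair at (1.01,-0.55) and (1.00,-0.48) is beyond reach, and the five cups near the shelf already make up the full set. The crops show those cups as yellow, yellow, yellow, white, white, plus the blue one. First I'll line the tool up with the shelf and narrow the jaws to straddle the knob.

```bash
cat >> h.py <<'E'
A=np.radians(40.6); XS=np.array([np.cos(A),np.sin(A),0]); YS=np.array([-np.sin(A),np.cos(A),0]); RS=np.array([.584,.221,0])-.192*YS
def sh(p): p=np.asarray(p)-RS; return np.array([p@XS,p@YS,p[2]]).round(4)   # lane x, distance from end plate, z above bench
def un(x,y,z): return RS+x*XS+y*YS+[0,0,z]
def tcp():
    s=read_state(); m=rot(s["tool_rot"]).as_matrix()
    print("t",round(s["time"],1),"tcp sh",sh(s["eef_pos"])*1000,"yaw err",round(np.degrees(np.arctan2(m[1,1],m[0,1]))-40.6,2),"zdown",m[:,2].round(3),"F",s["ft_force"].round(1),"w",round(s["width"],3),"g",round(float(s["gripper_force"]),1))
def go(x,y,z): print("dp for",(x,y,z),totool(un(x/1e3,y/1e3,z/1e3)-read_state()["eef_pos"]))
E
python3 -m inch '[{"dp":[0,0,0],"delta_rot":[0,0,0.435],"claw":0.55},{"dp":[0,0,0],"delta_rot":[0,0,0.435],"claw":0.55},{"dp":[0,0,0],"delta_rot":[0,0,0.435],"claw":0.55},{"dp":[0,0,0],"delta_rot":[0,0,0.435],"claw":0.55},{"dp":[0,0,0],"delta_rot":[0,0,0.435],"claw":0.55}]'
python3 - <<'E'
from h import *
tcp()
for n in("top","side"):
    s=snapshot(n); w=cloud(s); p=s["pixels"].astype(int)
    m=(p[...,0]>120)&(p[...,1]<60)&(p[...,2]<60)&(abs(w[...,2]-.12)<.02)
    q=w[m]; print(n,len(q),[sh(a) for a in (q.min(0),np.median(q,0))], sh(np.median(q,0)))
    for nm,k in(("post",(p.max(-1)<50)&(abs(w[...,2]-.137)<.006)),("blue",(p[...,2]>p[...,0]+40)&(abs(w[...,2]-.096)<.008))):
        k&=(abs(w[...,0]-.61)<.06)&(abs(w[...,1]-.18)<.06); q=np.array([sh(a) for a in w[k]]); print(nm,len(q),q.min(0) if len(q) else 0,q.max(0) if len(q) else 0)
go(-54,184,180)
E
```

```text
time: 1.9
eef_pos: [0.2792, 0.6146, 0.2393]
tool_rot: [0.0, 0.416, 0.909, 0.0]
ft_force: [0.4, 0.1, -0.5]
width: 0.452
gripper_force: 0.0
t 1.9 tcp sh [ 24.7 689.2 239.3] yaw err 0.2 zdown [ 0.  0. -1.] F [ 0.4  0.1 -0.5] w 0.452 g 0.0
top 28 [array([-0.0624,  0.1816,  0.1255]), array([-0.0522,  0.1824,  0.1315])] [-0.0522  0.1824  0.1315]
post 45 [-0.0062  0.1377  0.1315] [0.0072 0.1603 0.1419]
blue 39 [-0.0252  0.1301  0.0919] [0.0252 0.1792 0.1034]
side 20 [array([-0.0624,  0.1792,  0.1175]), array([-0.0541,  0.1781,  0.1293])] [-0.0541  0.1781  0.1293]
post 22 [-0.0088  0.1339  0.131 ] [0.0021 0.153  0.1408]
blue 34 [-0.0249  0.1274  0.0884] [0.0244 0.1339 0.1032]
dp for (-54, 184, 180) [-504.9  -80.    59.2]
```

```bash
python3 -m inch '[{"dp":[-505,-80,59],"delta_rot":[0,0,0],"claw":0.55},{"dp":[-505,-80,59],"delta_rot":[0,0,0],"claw":0.55},{"dp":[-505,-80,59],"delta_rot":[0,0,0],"claw":0.55},{"dp":[-505,-80,59],"delta_rot":[0,0,0],"claw":0.55},{"dp":[-505,-80,59],"delta_rot":[0,0,0],"claw":0.55},{"dp":[-505,-80,59],"delta_rot":[0,0,0],"claw":0.55},{"dp":[-505,-80,59],"delta_rot":[0,0,0],"claw":0.55},{"dp":[-505,-80,59],"delta_rot":[0,0,0],"claw":0.55},{"dp":[-505,-80,59],"delta_rot":[0,0,0],"claw":0.55},{"dp":[-505,-80,59],"delta_rot":[0,0,0],"claw":0.55},{"dp":[-505,-80,59],"delta_rot":[0,0,0],"claw":0.55},{"dp":[-505,-80,59],"delta_rot":[0,0,0],"claw":0.55}]'
python3 -c "
from h import *
tcp(); go(-54,184,116)"
```

```text
time: 3.2
eef_pos: [0.5487, 0.1757, 0.1801]
tool_rot: [0.0, 0.42, 0.908, -0.0]
ft_force: [0.2, 0.5, -0.2]
width: 0.451
gripper_force: 0.0
t 3.2 tcp sh [-56.2 180.6 180.1] yaw err -0.27 zdown [ 0.    -0.001 -1.   ] F [ 0.2  0.5 -0.2] w 0.451 g 0.0
dp for (-54, 184, 116) [ 3.5  2.3 64.1]
```

```bash
python3 -m inch '[{"dp":[3,3,32],"delta_rot":[0,0,0],"claw":0.55},{"dp":[3,3,64],"delta_rot":[0,0,0],"claw":0.55},{"dp":[3,3,64],"delta_rot":[0,0,0],"claw":0.55}]'
python3 -m inch '[{"dp":[0,5,0],"delta_rot":[0,0,0],"claw":0.55},{"dp":[0,9,0],"delta_rot":[0,0,0],"claw":0.55},{"dp":[0,18,-7],"delta_rot":[0,0,0],"claw":0.55},{"dp":[0,28,-12],"delta_rot":[0,0,0],"claw":0.55},{"dp":[0,38,-16],"delta_rot":[0,0,0],"claw":0.55},{"dp":[0,48,-19],"delta_rot":[0,0,0],"claw":0.55},{"dp":[0,59,-20],"delta_rot":[0,0,0],"claw":0.55},{"dp":[0,70,-20],"delta_rot":[0,0,0],"claw":0.55},{"dp":[0,81,-18],"delta_rot":[0,0,0],"claw":0.55},{"dp":[0,92,-15],"delta_rot":[0,0,0],"claw":0.55},{"dp":[0,101,-11],"delta_rot":[0,0,0],"claw":0.55},{"dp":[0,109,-6],"delta_rot":[0,0,0],"claw":0.55}]'
python3 -c "
from h import *
tcp()"
```

```text
time: 3.5
eef_pos: [0.5449, 0.1854, 0.1132]
tool_rot: [-0.002, 0.416, 0.909, -0.002]
ft_force: [-1.2, -0.1, 0.4]
width: 0.444
gripper_force: 0.0
time: 4.7
eef_pos: [0.6313, 0.2551, 0.1218]
tool_rot: [0.0, 0.418, 0.909, 0.0]
ft_force: [0.3, -1.3, 1.4]
width: 0.45
gripper_force: 0.8
t 4.7 tcp sh [ 58.2 187.1 121.8] yaw err 0.04 zdown [ 0.  0. -1.] F [ 0.3 -1.3  1.4] w 0.45 g 0.8
```

```bash
python3 -m inch '[{"dp":[0,5,4],"delta_rot":[0,0,0],"claw":0.55},{"dp":[0,9,6],"delta_rot":[0,0,0],"claw":0.55},{"dp":[0,11,6],"delta_rot":[0,0,0],"claw":0.55},{"dp":[0,11,6],"delta_rot":[0,0,0],"claw":0.55}]'
python3 - <<'E'
from h import *
tcp()
for n in("side","top"):
    s=snapshot(n); print(n,[(sh(d["location"]),round(d["confidence"],2)) for d in landmark_of("lever_knob",s)])
    w=cloud(s); p=s["pixels"].astype(int)
    m=(p[...,0]>110)&(p[...,1]<60)&(p[...,2]<60)&(abs(w[...,2]-.12)<.04)
    if m.any(): print(m.sum(),sh(np.median(w[m],0)))
E
```

```text
time: 5.1
eef_pos: [0.6362, 0.2578, 0.1173]
tool_rot: [-0.003, 0.418, 0.908, -0.004]
ft_force: [-11.5, -7.4, 16.3]
width: 0.45
gripper_force: 10.2
t 5.1 tcp sh [ 63.6 186.  117.3] yaw err -0.07 zdown [-0.009 -0.006 -1.   ] F [-11.5  -7.4  16.3] w 0.45 g 10.2
side [(array([0.0579, 0.1803, 0.1196]), 0.58)]
64 [-0.4532 -0.5211  0.0881]
top []
43 [-0.4532 -0.5249  0.0861]
```

```bash
python3 -m inch '[{"dp":[0,-6,-4],"delta_rot":[0,0,0],"claw":0.55},{"dp":[0,-6,-45],"delta_rot":[0,0,0],"claw":0.55},{"dp":[0,-6,-65],"delta_rot":[0,0,0],"claw":0.55},{"dp":[-38,-66,-65],"delta_rot":[0,0,0],"claw":0.55},{"dp":[-38,-66,-65],"delta_rot":[0,0,0],"claw":0.55},{"dp":[-38,-66,-65],"delta_rot":[0,0,0],"claw":0.55}]'
python3 - <<'E'
from h import *
tcp(); go(0,148,117)
for n in("side","top"):
    s=snapshot(n); 
    for t in("lever_knob","stop_handle"): print(n,t,[(sh(d["location"]),round(d["confidence"],2)) for d in landmark_of(t,s)])
E
```

```text
time: 5.9
eef_pos: [0.6135, 0.1849, 0.1814]
tool_rot: [0.0, 0.42, 0.907, -0.001]
ft_force: [0.4, -0.4, 0.0]
width: 0.451
gripper_force: 0.0
t 5.9 tcp sh [ -1.1 145.4 181.4] yaw err -0.33 zdown [ 0.    -0.002 -1.   ] F [ 0.4 -0.4  0. ] w 0.451 g 0.0
dp for (0, 148, 117) [ 2.7  1.2 64.4]
side lever_knob [(array([0.0573, 0.1808, 0.1205]), 0.59)]
side stop_handle [(array([-0.0041,  0.1467,  0.1317]), 0.61), (array([-0.2186,  0.2016, -0.0014]), 0.24)]
top lever_knob [(array([-0.2174,  0.2058,  0.0072]), 0.6)]
top stop_handle [(array([-0.0019,  0.147 ,  0.1286]), 0.57)]
```

```bash
python3 -m inch '[{"dp":[3,0,40],"delta_rot":[0,0,0],"claw":0.55},{"dp":[3,0,64],"delta_rot":[0,0,0],"claw":0.55},{"dp":[3,0,64],"delta_rot":[0,0,0],"claw":0.55},{"dp":[3,0,64],"delta_rot":[0,0,0],"claw":0.95},{"dp":[3,0,64],"delta_rot":[0,0,0],"claw":0.95},{"dp":[3,0,64],"delta_rot":[0,0,0],"claw":0.95}]' 30
python3 -c "
from h import *
tcp()"
```

```text
time: 6.8
eef_pos: [0.6103, 0.1905, 0.1183]
tool_rot: [-0.001, 0.418, 0.908, -0.001]
ft_force: [-5.1, -4.1, -0.9]
width: 0.161
gripper_force: 31.4
t 6.8 tcp sh [  0.2 151.7 118.3] yaw err -0.02 zdown [-0.003 -0.002 -1.   ] F [-5.1 -4.1 -0.9] w 0.161 g 31.4
```

```bash
python3 -m inch '[{"dp":[10,0,0],"delta_rot":[0,0,0],"claw":0.95},{"dp":[30,0,0],"delta_rot":[0,0,0],"claw":0.95},{"dp":[50,0,0],"delta_rot":[0,0,0],"claw":0.95},{"dp":[70,0,0],"delta_rot":[0,0,0],"claw":0.95},{"dp":[90,0,0],"delta_rot":[0,0,0],"claw":0.95},{"dp":[110,0,0],"delta_rot":[0,0,0],"claw":0.95},{"dp":[130,0,0],"delta_rot":[0,0,0],"claw":0.95},{"dp":[150,0,0],"delta_rot":[0,0,0],"claw":0.95},{"dp":[170,0,0],"delta_rot":[0,0,0],"claw":0.95},{"dp":[183,0,0],"delta_rot":[0,0,0],"claw":0.95},{"dp":[187,0,0],"delta_rot":[0,0,0],"claw":0.95},{"dp":[187,0,0],"delta_rot":[0,0,0],"claw":0.95}]'
python3 -c "
from h import *
tcp()"
```

```text
time: 8.0
eef_pos: [0.4878, 0.334, 0.1183]
tool_rot: [-0.001, 0.417, 0.909, -0.001]
ft_force: [-4.9, -2.0, 0.4]
width: 0.154
gripper_force: 31.5
t 8.0 tcp sh [  0.5 340.4 118.3] yaw err 0.08 zdown [-0.003 -0.001 -1.   ] F [-4.9 -2.   0.4] w 0.154 g 31.5
```

```bash
python3 -m inch '[{"dp":[0,0,0],"delta_rot":[0,0,0],"claw":0.5},{"dp":[0,0,0],"delta_rot":[0,0,0],"claw":0.5},{"dp":[0,0,-40],"delta_rot":[0,0,0],"claw":0.5},{"dp":[0,0,-65],"delta_rot":[0,0,0],"claw":0.2},{"dp":[0,0,-65],"delta_rot":[0,0,0],"claw":0}]'
python3 - <<'E'
from h import *
tcp()
for n in("side","top"):
    s=snapshot(n)
    for c in cups(s): print(n,c[:5]) if c[0]<.6 else 0
    for t in("lever_knob","stop_handle","stop_face"): print(n,t,[(sh(d["location"]),round(d["confidence"],2)) for d in landmark_of(t,s)[:1]])
c=sh([.377,.235,0])*1000; go(c[0],c[1],110); go(c[0],c[1],37)
E
```

```text
time: 8.5
eef_pos: [0.493, 0.3357, 0.1874]
tool_rot: [0.002, 0.418, 0.908, 0.005]
ft_force: [0.2, 0.7, -0.3]
width: 0.824
gripper_force: 0.0
t 8.5 tcp sh [  5.6 338.3 187.4] yaw err -0.01 zdown [ 0.008  0.007 -1.   ] F [ 0.2  0.7 -0.3] w 0.824 g 0.0
side (0.378, 0.233, 0.059, 0.058, [176, 145, 22])
side (0.412, 0.084, 0.059, 0.057, [177, 145, 26])
side (0.583, -0.045, 0.059, 0.057, [42, 72, 150])
side (0.47, -0.034, 0.059, 0.058, [175, 175, 171])
side (0.557, -0.151, 0.059, 0.056, [175, 175, 171])
side (0.447, -0.178, 0.059, 0.056, [176, 145, 26])
side lever_knob [(array([-0.002 ,  0.1916, -0.0002]), 0.49)]
side stop_handle [(array([-3.000e-04,  3.325e-01,  1.341e-01]), 0.92)]
side stop_face [(array([0.0021, 0.32  , 0.0716]), 0.93)]
top (0.584, -0.041, 0.059, 0.055, [40, 75, 179])
top (0.557, -0.148, 0.059, 0.055, [208, 203, 202])
top (0.47, -0.033, 0.059, 0.055, [210, 204, 204])
top (0.448, -0.175, 0.058, 0.055, [212, 168, 3])
top (0.412, 0.087, 0.059, 0.055, [213, 169, 0])
top (0.377, 0.236, 0.059, 0.056, [212, 167, 0])
top lever_knob []
top stop_handle [(array([-0.0036,  0.334 ,  0.126 ]), 0.58)]
top stop_face [(array([-2.000e-04,  3.166e-01,  7.010e-02]), 0.53)]
dp for (np.float64(-148.10000000000002), np.float64(337.3), 110) [  -1.7 -149.5   71.6]
dp for (np.float64(-148.10000000000002), np.float64(337.3), 37) [  -1.7 -149.3  144.6]
```

```bash
python3 -m inch '[{"dp":[0,-45,0],"delta_rot":[0,0,0],"claw":0},{"dp":[0,-90,0],"delta_rot":[0,0,0],"claw":0},{"dp":[0,-146,40],"delta_rot":[0,0,0],"claw":0},{"dp":[0,-146,72],"delta_rot":[0,0,0],"claw":0},{"dp":[0,-146,72],"delta_rot":[0,0,0],"claw":0},{"dp":[0,-146,72],"delta_rot":[0,0,0],"claw":0}]'
python3 -c "
from h import *
tcp();c=sh([.377,.235,0])*1000;go(c[0],c[1],37)"
```

```text
time: 9.5
eef_pos: [0.3798, 0.2394, 0.1107]
tool_rot: [0.0, 0.418, 0.909, 0.0]
ft_force: [1.2, 1.1, 0.8]
width: 1.002
gripper_force: 0.0
t 9.5 tcp sh [-143.1  338.9  110.7] yaw err 0.02 zdown [ 0.  0. -1.] F [1.2 1.1 0.8] w 1.002 g 0.0
dp for (np.float64(-148.10000000000002), np.float64(337.3), 37) [-1.6 -5.  73.7]
```

```bash
python3 -m inch '[{"dp":[-2,-5,30],"delta_rot":[0,0,0],"claw":0},{"dp":[-2,-5,74],"delta_rot":[0,0,0],"claw":0},{"dp":[-2,-5,74],"delta_rot":[0,0,0],"claw":0},{"dp":[-2,-5,74],"delta_rot":[0,0,0],"claw":0.5},{"dp":[-2,-5,74],"delta_rot":[0,0,0],"claw":0.5},{"dp":[-2,-5,74],"delta_rot":[0,0,0],"claw":0.5},{"dp":[-2,-5,74],"delta_rot":[0,0,0],"claw":0.5}]' 40
python3 -c "
from h import *
tcp()"
```

```text
time: 10.2
eef_pos: [0.3784, 0.2355, 0.0388]
tool_rot: [0.001, 0.418, 0.909, 0.003]
ft_force: [-0.3, -0.2, 7.5]
width: 0.627
gripper_force: 41.4
t 10.2 tcp sh [-146.6  336.8   38.8] yaw err 0.02 zdown [ 0.005  0.004 -1.   ] F [-0.3 -0.2  7.5] w 0.627 g 41.4
```

```bash
python3 -m inch '[{"dp":[0,0,-40],"delta_rot":[0,0,0],"claw":0.5},{"dp":[0,0,-100],"delta_rot":[0,0,0],"claw":0.5},{"dp":[0,0,-100],"delta_rot":[0,0,0],"claw":0.5},{"dp":[-306,147,-100],"delta_rot":[0,0,0],"claw":0.5},{"dp":[-306,147,-100],"delta_rot":[0,0,0],"claw":0.5},{"dp":[-306,147,-100],"delta_rot":[0,0,0],"claw":0.5},{"dp":[-306,147,-100],"delta_rot":[0,0,0],"claw":0.5},{"dp":[-306,147,-100],"delta_rot":[0,0,0],"claw":0.5},{"dp":[-306,147,-100],"delta_rot":[0,0,0],"claw":0.5},{"dp":[-306,147,-100],"delta_rot":[0,0,0],"claw":0.5},{"dp":[-306,147,-100],"delta_rot":[0,0,0],"claw":0.5},{"dp":[-306,147,-100],"delta_rot":[0,0,0],"claw":0.5}]'
python3 - <<'E'
from h import *
tcp(); go(0,30.5,79)
for n in("side","top"):
    s=snapshot(n); print(n,[(sh(d["location"]),round(d["confidence"],2)) for d in landmark_of("row_start",s)[:1]])
    save(s,n+"1.png",(180,120,320,220) if n=="top" else (240,120,400,240),5 if n=="side" else 5)
E
```

```text
time: 11.4
eef_pos: [0.6872, 0.0967, 0.136]
tool_rot: [-0.0, 0.418, 0.908, -0.0]
ft_force: [-0.5, 1.1, -1.8]
width: 0.629
gripper_force: 43.4
t 11.4 tcp sh [ -2.5  30.5 136. ] yaw err -0.06 zdown [-0.001  0.    -1.   ] F [-0.5  1.1 -1.8] w 0.629 g 43.4
dp for (0, 30.5, 79) [-0.   2.5 57. ]
side [(array([-0.0016,  0.003 ,  0.044 ]), 0.72)]
top [(array([0.0015, 0.0005, 0.0417]), 0.92)]
```

View pics/side1.png

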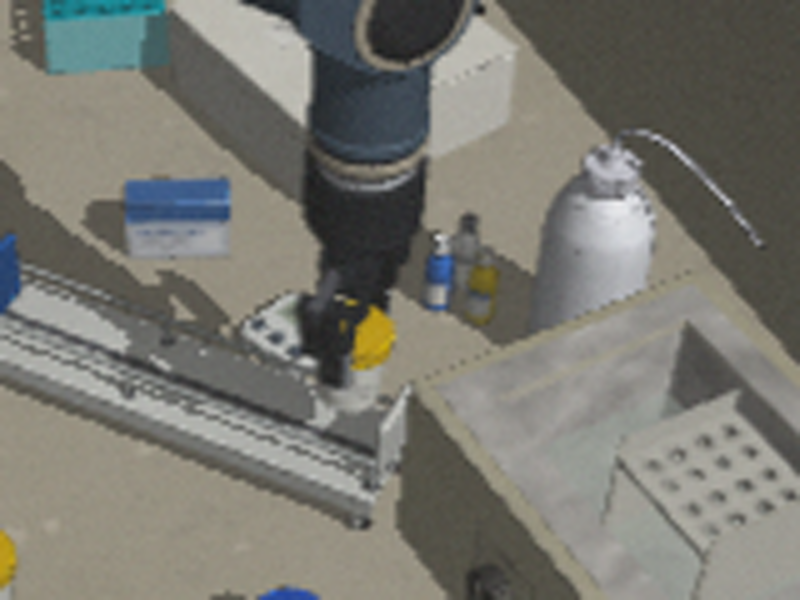

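The held cup hangs upright at about (365,345) in the crop, just inside the end plate at (393,435). I'll lower it now.

```bash
python3 -m inch '[{"dp":[0,2,20],"delta_rot":[0,0,0],"claw":0.5},{"dp":[0,2,40],"delta_rot":[0,0,0],"claw":0.5},{"dp":[0,2,52],"delta_rot":[0,0,0],"claw":0.5},{"dp":[0,2,56],"delta_rot":[0,0,0],"claw":0.5},{"dp":[0,2,56],"delta_rot":[0,0,0],"claw":0.5}]'
python3 -c "
from h import *
tcp()"
```

```text
time: 12.1
eef_pos: [0.6887, 0.099, 0.0805]
tool_rot: [-0.0, 0.418, 0.909, 0.0]
ft_force: [0.0, 0.3, -1.1]
width: 0.628
gripper_force: 43.5
t 12.1 tcp sh [ 0.1 31.2 80.5] yaw err 0.04 zdown [-0.  0. -1.] F [ 0.   0.3 -1.1] w 0.628 g 43.5
```

```bash
python3 -m inch '[{"dp":[0,0,1],"delta_rot":[0,0,0],"claw":0.5},{"dp":[0,0,1],"delta_rot":[0,0,0],"claw":0.1},{"dp":[0,0,1],"delta_rot":[0,0,0],"claw":0},{"dp":[0,0,1],"delta_rot":[0,0,0],"claw":0},{"dp":[0,0,-30],"delta_rot":[0,0,0],"claw":0},{"dp":[0,0,-60],"delta_rot":[0,0,0],"claw":0},{"dp":[0,0,-60],"delta_rot":[0,0,0],"claw":0}]'
python3 - <<'E'
from h import *
tcp()
for n in("side","top"):
    s=snapshot(n)
    for z in(.099,.059):
        for c in cups(s,z): print(n,c[:5],sh([c[0],c[1],0])*1000) if c[0]<.72 and c[1]>-.3 else 0
c=sh([.412,.0855,0])*1000; go(c[0],c[1],140)
E
```

```text
time: 12.8
eef_pos: [0.6921, 0.0989, 0.1457]
tool_rot: [0.004, 0.418, 0.909, 0.003]
ft_force: [1.1, -0.1, 0.0]
width: 0.998
gripper_force: 0.0
t 12.8 tcp sh [  2.6  29.  145.7] yaw err 0.01 zdown [ 0.009  0.002 -1.   ] F [ 1.1 -0.1  0. ] w 0.998 g 0.0
side (0.692, 0.089, 0.098, 0.073, [185, 153, 31]) [-3.9 21.5  0. ]
side (0.413, 0.084, 0.059, 0.058, [185, 152, 27]) [-219.   199.3    0. ]
side (0.583, -0.043, 0.059, 0.056, [44, 76, 157]) [-172.6   -7.8    0. ]
side (0.471, -0.035, 0.059, 0.057, [184, 184, 180]) [-252.4   71.2    0. ]
side (0.556, -0.15, 0.059, 0.056, [184, 183, 179]) [-262.7  -71.5    0. ]
side (0.448, -0.177, 0.059, 0.057, [185, 152, 27]) [-362.3  -21.7    0. ]
top (0.502, 0.318, 0.099, 0.05, [39, 72, 134]) [  0.9 319.    0. ]
top (0.662, 0.643, 0.055, 0.047, [15, 155, 172]) [333.8 461.7   0. ]
top (0.618, -0.257, 0.062, 0.048, [111, 108, 105]) [-285.3 -193.1    0. ]
top (0.584, -0.041, 0.059, 0.056, [40, 78, 187]) [-170.5   -6.9    0. ]
top (0.556, -0.148, 0.059, 0.056, [217, 212, 211]) [-261.4  -69.9    0. ]
top (0.47, -0.033, 0.058, 0.055, [218, 213, 212]) [-251.9   73.3    0. ]
top (0.448, -0.175, 0.059, 0.055, [221, 176, 3]) [-361.   -20.2    0. ]
dp for (np.float64(-218.79999999999998), np.float64(201.1), 140) [ 170.5 -219.2    0.8]
```

```bash
python3 -m inch '[{"dp":[170,-219,0],"delta_rot":[0,0,0],"claw":0},{"dp":[170,-219,0],"delta_rot":[0,0,0],"claw":0},{"dp":[170,-219,0],"delta_rot":[0,0,0],"claw":0},{"dp":[170,-219,0],"delta_rot":[0,0,0],"claw":0},{"dp":[170,-219,0],"delta_rot":[0,0,0],"claw":0},{"dp":[170,-219,0],"delta_rot":[0,0,0],"claw":0},{"dp":[170,-219,30],"delta_rot":[0,0,0],"claw":0},{"dp":[170,-219,30],"delta_rot":[0,0,0],"claw":0},{"dp":[170,-219,30],"delta_rot":[0,0,0],"claw":0}]'
python3 -c "
from h import *
tcp();c=sh([.412,.0855,0])*1000;go(c[0],c[1],37);print(read_state()['q'].round(2))"
```

```text
time: 13.8
eef_pos: [0.4118, 0.0851, 0.11]
tool_rot: [-0.001, 0.418, 0.909, -0.001]
ft_force: [-0.4, 0.6, -0.4]
width: 1.002
gripper_force: 0.0
t 13.8 tcp sh [-219.2  200.9  110. ] yaw err 0.01 zdown [-0.002 -0.001 -1.   ] F [-0.4  0.6 -0.4] w 1.002 g 0.0
dp for (np.float64(-218.79999999999998), np.float64(201.1), 37) [ 0.2  0.6 73. ]
[-0.52  0.24  0.25  2.25 -0.1   0.66  0.51]
```

```bash
python3 -m inch '[{"dp":[0,0,30],"delta_rot":[0,0,0],"claw":0},{"dp":[0,0,73],"delta_rot":[0,0,0],"claw":0},{"dp":[0,0,73],"delta_rot":[0,0,0],"claw":0},{"dp":[0,0,73],"delta_rot":[0,0,0],"claw":0}]'
python3 -c "
from h import *
tcp();print(read_state()['q'].round(2))"
```

```text
time: 14.2
eef_pos: [0.4124, 0.085, 0.0376]
tool_rot: [-0.0, 0.418, 0.908, -0.001]
ft_force: [0.5, 1.3, -0.4]
width: 0.997
gripper_force: 0.0
t 14.2 tcp sh [-218.8  200.4   37.6] yaw err -0.01 zdown [-0.001 -0.001 -1.   ] F [ 0.5  1.3 -0.4] w 0.997 g 0.0
[-0.48  0.39  0.21  2.3  -0.17  0.47  0.58]
```

```bash
python3 -m inch '[{"dp":[0,0,0],"delta_rot":[0,0,0],"claw":0.5},{"dp":[0,0,0],"delta_rot":[0,0,0],"claw":0.5},{"dp":[0,0,0],"delta_rot":[0,0,0],"claw":0.5},{"dp":[0,0,0],"delta_rot":[0,0,0],"claw":0.5},{"dp":[0,0,-50],"delta_rot":[0,0,0],"claw":0.5},{"dp":[0,0,-100],"delta_rot":[0,0,0],"claw":0.5},{"dp":[0,0,-100],"delta_rot":[0,0,0],"claw":0.5}]'
python3 -m inch '[{"dp":[-112,219,0],"delta_rot":[0,0,0],"claw":0.5},{"dp":[-112,219,0],"delta_rot":[0,0,0],"claw":0.5},{"dp":[-112,219,0],"delta_rot":[0,0,0],"claw":0.5},{"dp":[-112,219,0],"delta_rot":[0,0,0],"claw":0.5},{"dp":[-112,219,0],"delta_rot":[0,0,0],"claw":0.5},{"dp":[-112,219,0],"delta_rot":[0,0,0],"claw":0.5},{"dp":[-112,219,0],"delta_rot":[0,0,0],"claw":0.5},{"dp":[-112,219,0],"delta_rot":[0,0,0],"claw":0.5},{"dp":[-112,219,0],"delta_rot":[0,0,0],"claw":0.5},{"dp":[-112,219,0],"delta_rot":[0,0,0],"claw":0.5}]'
python3 -c "
from h import *
tcp();go(0,88.5,79)"
```

```text
time: 14.9
eef_pos: [0.4163, 0.0864, 0.1437]
tool_rot: [0.005, 0.418, 0.908, 0.005]
ft_force: [0.1, 0.0, -0.8]
width: 0.63
gripper_force: 43.3
time: 15.9
eef_pos: [0.6502, 0.1427, 0.1378]
tool_rot: [-0.0, 0.418, 0.909, 0.0]
ft_force: [0.6, 0.6, -0.6]
width: 0.625
gripper_force: 43.2
t 15.9 tcp sh [ -0.8  89.5 137.8] yaw err 0.02 zdown [-0.  0. -1.] F [ 0.6  0.6 -0.6] w 0.625 g 43.2
dp for (0, 88.5, 79) [-1.   0.7 58.8]
```

```bash
python3 -m inch '[{"dp":[-1,1,20],"delta_rot":[0,0,0],"claw":0.5},{"dp":[-1,1,40],"delta_rot":[0,0,0],"claw":0.5},{"dp":[-1,1,54],"delta_rot":[0,0,0],"claw":0.5},{"dp":[-1,1,58],"delta_rot":[0,0,0],"claw":0.5},{"dp":[-1,1,58],"delta_rot":[0,0,0],"claw":0.5},{"dp":[-1,1,58],"delta_rot":[0,0,0],"claw":0.1},{"dp":[-1,1,58],"delta_rot":[0,0,0],"claw":0},{"dp":[-1,1,58],"delta_rot":[0,0,0],"claw":0},{"dp":[-1,1,30],"delta_rot":[0,0,0],"claw":0},{"dp":[-1,1,0],"delta_rot":[0,0,0],"claw":0},{"dp":[-1,1,0],"delta_rot":[0,0,0],"claw":0},{"dp":[-1,1,0],"delta_rot":[0,0,0],"claw":0}]'
python3 - <<'E'
from h import *
tcp()
for n in("side","top"):
    s=snapshot(n)
    for z in(.099,.059):
        for c in cups(s,z): print(n,c[:5],sh([c[0],c[1],0])*1000) if c[0]<.72 and c[1]>-.3 else 0
c=sh([.448,-.1765,0])*1000; go(c[0],c[1],140)
E
```

```text
time: 17.1
eef_pos: [0.6529, 0.1429, 0.1382]
tool_rot: [0.001, 0.418, 0.909, 0.001]
ft_force: [-0.3, 0.5, 0.6]
width: 0.996
gripper_force: 0.0
t 17.1 tcp sh [  1.5  87.8 138.2] yaw err 0.03 zdown [ 0.002  0.001 -1.   ] F [-0.3  0.5  0.6] w 0.996 g 0.0
side (0.582, -0.044, 0.059, 0.058, [44, 75, 156]) [-174.    -7.9    0. ]
side (0.471, -0.035, 0.058, 0.057, [183, 183, 179]) [-252.4   71.2    0. ]
side (0.556, -0.151, 0.059, 0.055, [183, 183, 178]) [-263.3  -72.2    0. ]
side (0.447, -0.178, 0.059, 0.057, [184, 151, 27]) [-363.7  -21.8    0. ]
top (0.687, 0.099, 0.098, 0.055, [216, 171, 0]) [-1.2 32.3  0. ]
top (0.501, 0.319, 0.1, 0.051, [35, 69, 130]) [  0.8 320.4   0. ]
top (0.584, -0.041, 0.059, 0.056, [41, 78, 185]) [-170.5   -6.9    0. ]
top (0.557, -0.148, 0.059, 0.056, [215, 210, 209]) [-260.6  -70.6    0. ]
top (0.47, -0.033, 0.059, 0.055, [216, 211, 210]) [-251.9   73.3    0. ]
top (0.448, -0.175, 0.058, 0.055, [219, 174, 2]) [-361.   -20.2    0. ]
dp for (np.float64(-361.9), np.float64(-21.3), 140) [-109.6 -362.5   -3.2]
```

```bash
python3 -m inch '[{"dp":[-109,-362,0],"delta_rot":[0,0,0],"claw":0},{"dp":[-109,-362,0],"delta_rot":[0,0,0],"claw":0},{"dp":[-109,-362,0],"delta_rot":[0,0,0],"claw":0},{"dp":[-109,-362,0],"delta_rot":[0,0,0],"claw":0},{"dp":[-109,-362,0],"delta_rot":[0,0,0],"claw":0},{"dp":[-109,-362,0],"delta_rot":[0,0,0],"claw":0},{"dp":[-109,-362,0],"delta_rot":[0,0,0],"claw":0},{"dp":[-109,-362,0],"delta_rot":[0,0,0],"claw":0},{"dp":[-109,-362,30],"delta_rot":[0,0,0],"claw":0},{"dp":[-109,-362,30],"delta_rot":[0,0,0],"claw":0},{"dp":[-109,-362,30],"delta_rot":[0,0,0],"claw":0}]'
python3 - <<'E'
from h import *
tcp();c=sh([.448,-.1765,0])*1000;go(c[0],c[1],37);print(read_state()['q'].round(2))
s=snapshot("side"); print([c[:2] for c in cups(s)])
print([(sh([c[0],c[1],0])*1000,c[3]) for c in cups(s,.099)])
E
```

```text
time: 18.3
eef_pos: [0.4482, -0.1751, 0.1066]
tool_rot: [-0.001, 0.417, 0.909, -0.0]
ft_force: [0.2, -0.7, 0.3]
width: 1.0
gripper_force: 0.0
t 18.3 tcp sh [-360.9  -20.3  106.6] yaw err 0.06 zdown [-0.003  0.001 -1.   ] F [ 0.2 -0.7  0.3] w 1.0 g 0.0
dp for (np.float64(-361.9), np.float64(-21.3), 37) [-1.1 -0.9 69.6]
[-0.    0.34  0.35  2.13 -0.18  0.7   1.17]
[(0.584, -0.043), (0.555, -0.15), (0.448, -0.178), (0.777, -0.369), (1.005, -0.483), (1.01, -0.551), (0.663, -0.6), (0.961, -0.717)]
[]
```

```bash
python3 -m inch '[{"dp":[-1,-1,30],"delta_rot":[0,0,0],"claw":0},{"dp":[-1,-1,70],"delta_rot":[0,0,0],"claw":0},{"dp":[-1,-1,70],"delta_rot":[0,0,0],"claw":0},{"dp":[-1,-1,70],"delta_rot":[0,0,0],"claw":0.5},{"dp":[-1,-1,70],"delta_rot":[0,0,0],"claw":0.5},{"dp":[-1,-1,70],"delta_rot":[0,0,0],"claw":0.5},{"dp":[-1,-1,70],"delta_rot":[0,0,0],"claw":0.5},{"dp":[-1,-1,20],"delta_rot":[0,0,0],"claw":0.5},{"dp":[-1,-1,-40],"delta_rot":[0,0,0],"claw":0.5},{"dp":[-1,-1,-40],"delta_rot":[0,0,0],"claw":0.5},{"dp":[-1,-1,-40],"delta_rot":[0,0,0],"claw":0.5}]'
python3 -c "
from h import *
tcp();go(0,146,140)"
```

```text
time: 19.45
eef_pos: [0.4499, -0.1773, 0.1497]
tool_rot: [0.003, 0.418, 0.909, 0.001]
ft_force: [0.0, -0.1, -0.5]
width: 0.63
gripper_force: 43.6
t 19.4 tcp sh [-361.   -23.2  149.7] yaw err 0.04 zdown [ 0.006 -0.    -1.   ] F [ 0.  -0.1 -0.5] w 0.63 g 43.6
dp for (0, 146, 140) [169.  361.1  10.5]
```

```bash
python3 -m inch '[{"dp":[169,362,0],"delta_rot":[0,0,0],"claw":0.5},{"dp":[169,362,0],"delta_rot":[0,0,0],"claw":0.5},{"dp":[169,362,0],"delta_rot":[0,0,0],"claw":0.5},{"dp":[169,362,0],"delta_rot":[0,0,0],"claw":0.5},{"dp":[169,362,0],"delta_rot":[0,0,0],"claw":0.5},{"dp":[169,362,0],"delta_rot":[0,0,0],"claw":0.5},{"dp":[169,362,0],"delta_rot":[0,0,0],"claw":0.5},{"dp":[169,362,0],"delta_rot":[0,0,0],"claw":0.5},{"dp":[169,362,5],"delta_rot":[0,0,0],"claw":0.5},{"dp":[169,362,10],"delta_rot":[0,0,0],"claw":0.5},{"dp":[169,362,10],"delta_rot":[0,0,0],"claw":0.5}]'
python3 - <<'E'
from h import *
tcp();go(0,147,78)
for n in("side","top"):
    s=snapshot(n)
    for z in(.099,.059):
        for c in cups(s,z): print(n,c[:5],sh([c[0],c[1],0])*1000) if c[0]<.72 and c[1]>-.3 else 0
E
```

```text
time: 20.55
eef_pos: [0.6115, 0.1847, 0.1346]
tool_rot: [-0.002, 0.418, 0.908, -0.002]
ft_force: [-0.4, -0.4, -2.1]
width: 0.628
gripper_force: 43.5
t 20.6 tcp sh [ -2.7 146.6 134.6] yaw err -0.07 zdown [-0.005 -0.003 -1.   ] F [-0.4 -0.4 -2.1] w 0.628 g 43.5
dp for (0, 147, 78) [ 0.3  3.  56.6]
side (0.582, -0.044, 0.059, 0.057, [43, 74, 154]) [-174.    -7.9    0. ]
side (0.47, -0.034, 0.058, 0.057, [181, 181, 176]) [-252.5   72.6    0. ]
side (0.555, -0.15, 0.059, 0.057, [180, 180, 176]) [-263.5  -70.8    0. ]
top (0.5, 0.32, 0.099, 0.052, [32, 61, 114]) [  0.6 321.8   0. ]
top (0.712, 0.617, 0.056, 0.065, [32, 153, 169]) [354.9 409.4   0. ]
top (0.584, -0.041, 0.059, 0.055, [42, 77, 183]) [-170.5   -6.9    0. ]
top (0.557, -0.148, 0.059, 0.056, [213, 207, 207]) [-260.6  -70.6    0. ]
top (0.47, -0.032, 0.059, 0.055, [214, 209, 208]) [-251.2   74.1    0. ]
```

```bash
python3 -m inch '[{"dp":[0,2,20],"delta_rot":[0,0,0],"claw":0.5},{"dp":[0,2,40],"delta_rot":[0,0,0],"claw":0.5},{"dp":[0,2,52],"delta_rot":[0,0,0],"claw":0.5},{"dp":[0,2,56],"delta_rot":[0,0,0],"claw":0.5},{"dp":[0,2,56],"delta_rot":[0,0,0],"claw":0.5},{"dp":[0,2,56],"delta_rot":[0,0,0],"claw":0.1},{"dp":[0,2,56],"delta_rot":[0,0,0],"claw":0},{"dp":[0,2,56],"delta_rot":[0,0,0],"claw":0},{"dp":[0,2,30],"delta_rot":[0,0,0],"claw":0},{"dp":[0,2,-5],"delta_rot":[0,0,0],"claw":0},{"dp":[0,2,-5],"delta_rot":[0,0,0],"claw":0},{"dp":[0,2,-5],"delta_rot":[0,0,0],"claw":0}]'
python3 - <<'E'
from h import *
tcp()
c=sh([.470,-.0335,0])*1000; go(c[0],c[1],140)
E
```

```text
time: 21.85
eef_pos: [0.6154, 0.1884, 0.1437]
tool_rot: [0.001, 0.418, 0.909, 0.001]
ft_force: [0.1, -1.1, -0.4]
width: 0.998
gripper_force: 0.0
t 21.9 tcp sh [  2.7 146.8 143.7] yaw err 0.03 zdown [ 0.002  0.001 -1.   ] F [ 0.1 -1.1 -0.4] w 0.998 g 0.0
dp for (np.float64(-252.2), np.float64(73.0), 140) [ -73.7 -254.9    3. ]
```

```bash
python3 -m inch '[{"dp":[-73,-254,0],"delta_rot":[0,0,0],"claw":0},{"dp":[-73,-254,0],"delta_rot":[0,0,0],"claw":0},{"dp":[-73,-254,0],"delta_rot":[0,0,0],"claw":0},{"dp":[-73,-254,0],"delta_rot":[0,0,0],"claw":0},{"dp":[-73,-254,0],"delta_rot":[0,0,0],"claw":0},{"dp":[-73,-254,0],"delta_rot":[0,0,0],"claw":0},{"dp":[-73,-254,30],"delta_rot":[0,0,0],"claw":0},{"dp":[-73,-254,30],"delta_rot":[0,0,0],"claw":0},{"dp":[-73,-254,30],"delta_rot":[0,0,0],"claw":0}]'
python3 - <<'E'
from h import *
tcp();c=sh([.470,-.0335,0])*1000;go(c[0],c[1],37)
for n in("side","top"):
    s=snapshot(n)
    for z in(.099,.059):
        for c in cups(s,z): print(n,c[:5],sh([c[0],c[1],0])*1000) if c[0]<.72 and c[1]>-.3 else 0
E
```

```text
time: 22.75
eef_pos: [0.4693, -0.0321, 0.1118]
tool_rot: [-0.001, 0.417, 0.909, -0.0]
ft_force: [-0.5, 0.1, 1.0]
width: 0.999
gripper_force: 0.0
t 22.8 tcp sh [-251.8   74.5  111.8] yaw err 0.08 zdown [-0.002 -0.    -1.   ] F [-0.5  0.1  1. ] w 0.999 g 0.0
dp for (np.float64(-252.2), np.float64(73.0), 37) [-1.6 -0.3 74.8]
side (0.677, 0.372, 0.057, 0.067, [64, 93, 137]) [168.9 246.1   0. ]
side (0.583, -0.045, 0.059, 0.057, [42, 73, 155]) [-173.9   -9.3    0. ]
side (0.471, -0.035, 0.059, 0.057, [182, 182, 178]) [-252.4   71.2    0. ]
side (0.556, -0.151, 0.059, 0.058, [182, 181, 178]) [-263.3  -72.2    0. ]
top (0.613, 0.189, 0.099, 0.056, [211, 166, 4]) [  1.2 148.8   0. ]
top (0.503, 0.318, 0.099, 0.051, [40, 70, 127]) [  1.6 318.4   0. ]
top (0.584, -0.042, 0.059, 0.056, [37, 74, 179]) [-171.2   -7.7    0. ]
top (0.557, -0.148, 0.059, 0.055, [208, 202, 202]) [-260.6  -70.6    0. ]
```

```bash
python3 -m inch '[{"dp":[-1,0,30],"delta_rot":[0,0,0],"claw":0},{"dp":[-1,0,75],"delta_rot":[0,0,0],"claw":0},{"dp":[-1,0,75],"delta_rot":[0,0,0],"claw":0},{"dp":[-1,0,75],"delta_rot":[0,0,0],"claw":0.5},{"dp":[-1,0,75],"delta_rot":[0,0,0],"claw":0.5},{"dp":[-1,0,75],"delta_rot":[0,0,0],"claw":0.5},{"dp":[-1,0,75],"delta_rot":[0,0,0],"claw":0.5},{"dp":[-1,0,20],"delta_rot":[0,0,0],"claw":0.5},{"dp":[-1,0,-30],"delta_rot":[0,0,0],"claw":0.5},{"dp":[-1,0,-30],"delta_rot":[0,0,0],"claw":0.5},{"dp":[-1,0,-30],"delta_rot":[0,0,0],"claw":0.5}]'
python3 -c "
from h import *
tcp();go(0,205,140)"
```

```text
time: 23.95
eef_pos: [0.4714, -0.0332, 0.1446]
tool_rot: [0.002, 0.418, 0.909, 0.002]
ft_force: [0.1, 0.5, -2.2]
width: 0.629
gripper_force: 43.5
t 23.9 tcp sh [-250.9   72.3  144.6] yaw err 0.03 zdown [ 0.006  0.001 -1.   ] F [ 0.1  0.5 -2.2] w 0.629 g 43.5
dp for (0, 205, 140) [132.6 251.    5.6]
```

```bash
python3 -m inch '[{"dp":[132,252,0],"delta_rot":[0,0,0],"claw":0.5},{"dp":[132,252,0],"delta_rot":[0,0,0],"claw":0.5},{"dp":[132,252,0],"delta_rot":[0,0,0],"claw":0.5},{"dp":[132,252,0],"delta_rot":[0,0,0],"claw":0.5},{"dp":[132,252,0],"delta_rot":[0,0,0],"claw":0.5},{"dp":[132,252,0],"delta_rot":[0,0,0],"claw":0.5},{"dp":[132,252,0],"delta_rot":[0,0,0],"claw":0.5},{"dp":[132,252,5],"delta_rot":[0,0,0],"claw":0.5},{"dp":[132,252,5],"delta_rot":[0,0,0],"claw":0.5},{"dp":[132,252,5],"delta_rot":[0,0,0],"claw":0.5}]'
python3 - <<'E'
from h import *
tcp();go(0,205,78)
E
```

```text
time: 24.95
eef_pos: [0.5749, 0.2287, 0.1365]
tool_rot: [-0.001, 0.419, 0.908, -0.001]
ft_force: [0.7, -0.9, -0.7]
width: 0.628
gripper_force: 43.4
t 24.9 tcp sh [ -1.9 203.8 136.5] yaw err -0.12 zdown [-0.002 -0.001 -1.   ] F [ 0.7 -0.9 -0.7] w 0.628 g 43.4
dp for (0, 205, 78) [ 1.2  2.  58.5]
```

```bash
python3 -m inch '[{"dp":[1,1,20],"delta_rot":[0,0,0],"claw":0.5},{"dp":[1,1,40],"delta_rot":[0,0,0],"claw":0.5},{"dp":[1,1,53],"delta_rot":[0,0,0],"claw":0.5},{"dp":[1,1,58],"delta_rot":[0,0,0],"claw":0.5},{"dp":[1,1,58],"delta_rot":[0,0,0],"claw":0.5},{"dp":[1,1,58],"delta_rot":[0,0,0],"claw":0.1},{"dp":[1,1,58],"delta_rot":[0,0,0],"claw":0},{"dp":[1,1,58],"delta_rot":[0,0,0],"claw":0},{"dp":[1,1,30],"delta_rot":[0,0,0],"claw":0},{"dp":[1,1,-3],"delta_rot":[0,0,0],"claw":0},{"dp":[1,1,-3],"delta_rot":[0,0,0],"claw":0},{"dp":[1,1,-3],"delta_rot":[0,0,0],"claw":0}]'
python3 - <<'E'
from h import *
tcp()
for n in("side","top"):
    s=snapshot(n)
    for z in(.099,.059):
        for c in cups(s,z): print(n,c[:5],sh([c[0],c[1],0])*1000) if c[0]<.72 and c[1]>-.3 else 0
c=sh([.5565,-.149,0])*1000; go(c[0],c[1],140)
E
```

```text
time: 26.15
eef_pos: [0.5761, 0.2325, 0.1412]
tool_rot: [0.001, 0.418, 0.909, 0.001]
ft_force: [-0.8, -0.8, 0.1]
width: 0.997
gripper_force: 0.0
t 26.1 tcp sh [  1.5 205.9 141.2] yaw err 0.03 zdown [ 0.002  0.001 -1.   ] F [-0.8 -0.8  0.1] w 0.997 g 0.0
side (0.687, 0.369, 0.057, 0.049, [66, 93, 135]) [174.5 237.3   0. ]
side (0.583, -0.043, 0.059, 0.057, [43, 74, 153]) [-172.6   -7.8    0. ]
side (0.556, -0.15, 0.059, 0.056, [179, 179, 175]) [-262.7  -71.5    0. ]
top (0.613, 0.189, 0.099, 0.056, [212, 167, 0]) [  1.2 148.8   0. ]
top (0.584, -0.041, 0.059, 0.056, [41, 76, 181]) [-170.5   -6.9    0. ]
top (0.557, -0.148, 0.059, 0.055, [210, 205, 204]) [-260.6  -70.6    0. ]
dp for (np.float64(-261.7), np.float64(-71.0), 140) [-277.2 -262.2   -0.3]
```

```bash
python3 -m inch '[{"dp":[-277,-262,0],"delta_rot":[0,0,0],"claw":0},{"dp":[-277,-262,0],"delta_rot":[0,0,0],"claw":0},{"dp":[-277,-262,0],"delta_rot":[0,0,0],"claw":0},{"dp":[-277,-262,0],"delta_rot":[0,0,0],"claw":0},{"dp":[-277,-262,0],"delta_rot":[0,0,0],"claw":0},{"dp":[-277,-262,0],"delta_rot":[0,0,0],"claw":0},{"dp":[-277,-262,0],"delta_rot":[0,0,0],"claw":0},{"dp":[-277,-262,0],"delta_rot":[0,0,0],"claw":0},{"dp":[-277,-262,30],"delta_rot":[0,0,0],"claw":0},{"dp":[-277,-262,30],"delta_rot":[0,0,0],"claw":0},{"dp":[-277,-262,30],"delta_rot":[0,0,0],"claw":0}]'
python3 - <<'E'
from h import *
tcp();c=sh([.5565,-.149,0])*1000;go(c[0],c[1],37)
for n in("side","top"):
    s=snapshot(n)
    for z in(.099,.059):
        for c in cups(s,z): print(n,c[:5],sh([c[0],c[1],0])*1000) if c[0]<.72 and c[1]>-.3 else 0
save(s,"top2.png",(120,140,380,300),3)
E
```

```text
time: 27.35
eef_pos: [0.5563, -0.1476, 0.1092]
tool_rot: [-0.002, 0.417, 0.909, -0.0]
ft_force: [0.4, 1.0, 0.3]
width: 0.999
gripper_force: 0.0
t 27.4 tcp sh [-260.9  -69.8  109.2] yaw err 0.08 zdown [-0.003  0.001 -1.   ] F [0.4 1.  0.3] w 0.999 g 0.0
dp for (np.float64(-261.7), np.float64(-71.0), 37) [-1.4 -0.7 72.2]
side (0.556, -0.151, 0.059, 0.056, [186, 187, 182]) [-263.3  -72.2    0. ]
top (0.612, 0.19, 0.099, 0.057, [216, 171, 5]) [  1.1 150.2   0. ]
top (0.574, 0.232, 0.099, 0.055, [212, 207, 206]) [ -0.4 206.9   0. ]
top (0.502, 0.319, 0.1, 0.051, [40, 71, 131]) [  1.5 319.8   0. ]
top (0.715, 0.751, 0.055, 0.062, [7, 146, 164]) [444.4 509.2   0. ]
top (0.585, -0.041, 0.059, 0.055, [37, 74, 181]) [-169.7   -7.6    0. ]
```

View pics/top2.png

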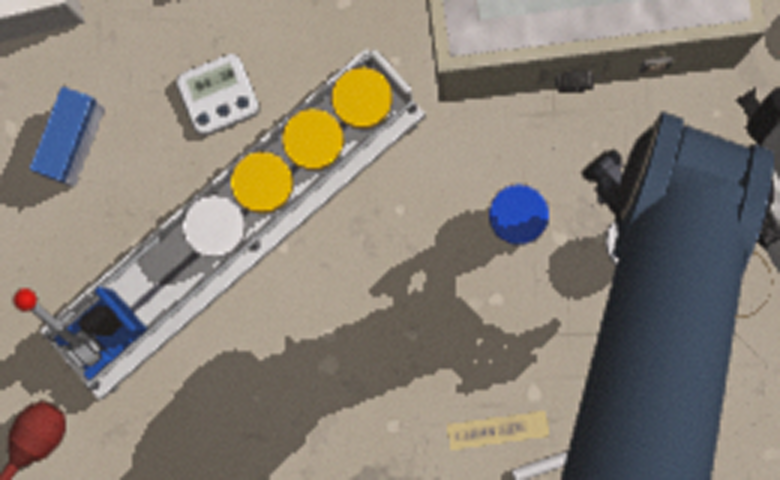

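The row shows yellow lids at crop pixels (362,97), (312,139), (261,182) and a white one at (212,226). The stop is fully back and the lever leans to the rear. Last cup now.

```bash
python3 -m inch '[{"dp":[-1,0,30],"delta_rot":[0,0,0],"claw":0},{"dp":[-1,0,72],"delta_rot":[0,0,0],"claw":0},{"dp":[-1,0,72],"delta_rot":[0,0,0],"claw":0},{"dp":[-1,0,72],"delta_rot":[0,0,0],"claw":0.5},{"dp":[-1,0,72],"delta_rot":[0,0,0],"claw":0.5},{"dp":[-1,0,72],"delta_rot":[0,0,0],"claw":0.5},{"dp":[-1,0,72],"delta_rot":[0,0,0],"claw":0.5},{"dp":[-1,0,20],"delta_rot":[0,0,0],"claw":0.5},{"dp":[-1,0,-30],"delta_rot":[0,0,0],"claw":0.5},{"dp":[-1,0,-30],"delta_rot":[0,0,0],"claw":0.5},{"dp":[-1,0,-30],"delta_rot":[0,0,0],"claw":0.5}]'
python3 -c "
from h import *
tcp();go(0,264,140)"
```

```text
time: 28.55
eef_pos: [0.5588, -0.1495, 0.1427]
tool_rot: [0.002, 0.418, 0.909, 0.001]
ft_force: [-0.6, 0.4, -2.1]
width: 0.627
gripper_force: 43.2
t 28.6 tcp sh [-260.2  -72.9  142.7] yaw err 0.03 zdown [ 0.005 -0.    -1.   ] F [-0.6  0.4 -2.1] w 0.627 g 43.2
dp for (0, 264, 140) [336.8 260.3   2.5]
```

```bash
python3 -m inch '[{"dp":[336,261,0],"delta_rot":[0,0,0],"claw":0.5},{"dp":[336,261,0],"delta_rot":[0,0,0],"claw":0.5},{"dp":[336,261,0],"delta_rot":[0,0,0],"claw":0.5},{"dp":[336,261,0],"delta_rot":[0,0,0],"claw":0.5},{"dp":[336,261,0],"delta_rot":[0,0,0],"claw":0.5},{"dp":[336,261,0],"delta_rot":[0,0,0],"claw":0.5},{"dp":[336,261,0],"delta_rot":[0,0,0],"claw":0.5},{"dp":[336,261,0],"delta_rot":[0,0,0],"claw":0.5},{"dp":[336,261,0],"delta_rot":[0,0,0],"claw":0.5},{"dp":[336,261,0],"delta_rot":[0,0,0],"claw":0.5},{"dp":[336,261,0],"delta_rot":[0,0,0],"claw":0.5}]'
python3 - <<'E'
from h import *
tcp();go(0,264,78)
E
```

```text
time: 29.65
eef_pos: [0.5357, 0.2757, 0.1387]
tool_rot: [-0.001, 0.417, 0.909, -0.001]
ft_force: [0.3, -0.2, -1.3]
width: 0.626
gripper_force: 43.4
t 29.6 tcp sh [ -1.  264.9 138.7] yaw err 0.12 zdown [-0.003 -0.002 -1.   ] F [ 0.3 -0.2 -1.3] w 0.626 g 43.4
dp for (0, 264, 78) [-1.   1.2 60.7]
```

```bash
python3 -m inch '[{"dp":[-1,1,20],"delta_rot":[0,0,0],"claw":0.5},{"dp":[-1,1,40],"delta_rot":[0,0,0],"claw":0.5},{"dp":[-1,1,55],"delta_rot":[0,0,0],"claw":0.5},{"dp":[-1,1,60],"delta_rot":[0,0,0],"claw":0.5},{"dp":[-1,1,60],"delta_rot":[0,0,0],"claw":0.5},{"dp":[-1,1,60],"delta_rot":[0,0,0],"claw":0.1},{"dp":[-1,1,60],"delta_rot":[0,0,0],"claw":0},{"dp":[-1,1,60],"delta_rot":[0,0,0],"claw":0},{"dp":[-1,1,30],"delta_rot":[0,0,0],"claw":0},{"dp":[-1,1,-20],"delta_rot":[0,0,0],"claw":0.2},{"dp":[-1,1,-45],"delta_rot":[0,0,0],"claw":0.5},{"dp":[-1,1,-45],"delta_rot":[0,0,0],"claw":0.55}]'
python3 -m inch '[{"dp":[74,0,0],"delta_rot":[0,0,0],"claw":0.55},{"dp":[74,0,0],"delta_rot":[0,0,0],"claw":0.55},{"dp":[74,0,0],"delta_rot":[0,0,0],"claw":0.55},{"dp":[74,0,0],"delta_rot":[0,0,0],"claw":0.55}]'
python3 - <<'E'
from h import *
tcp()
for n in("side","top"):
    s=snapshot(n); print(n,[(sh(d["location"]),round(d["confidence"],2)) for d in landmark_of("stop_handle",s)])
    for z in(.099,.059):
        for c in cups(s,z): print(n,c[:5],sh([c[0],c[1],0])*1000) if c[0]<.72 and c[1]>-.3 else 0
go(0,339,117)
E
```

```text
time: 30.85
eef_pos: [0.5411, 0.2758, 0.1896]
tool_rot: [0.002, 0.418, 0.908, 0.003]
ft_force: [-0.1, 0.2, -0.4]
width: 0.513
gripper_force: 0.0
time: 31.25
eef_pos: [0.4898, 0.3311, 0.1841]
tool_rot: [-0.0, 0.417, 0.909, -0.001]
ft_force: [-0.3, -0.8, -0.4]
width: 0.449
gripper_force: 0.0
t 31.2 tcp sh [1.000e-01 3.369e+02 1.841e+02] yaw err 0.06 zdown [-0.001 -0.002 -1.   ] F [-0.3 -0.8 -0.4] w 0.449 g 0.0
side [(array([-0.0025,  0.3355,  0.1338]), 0.61), (array([0.1072, 0.1253, 0.0018]), 0.37)]
side (0.584, -0.044, 0.058, 0.057, [41, 71, 149]) [-172.5   -9.2    0. ]
top [(array([-0.0014,  0.3334,  0.1299]), 0.69), (array([3.000e-04, 3.154e-01, 7.210e-02]), 0.27)]
top (0.613, 0.19, 0.099, 0.055, [209, 165, 7]) [  1.8 149.6   0. ]
top (0.502, 0.319, 0.098, 0.05, [36, 67, 126]) [  1.5 319.8   0. ]
top (0.612, -0.277, 0.063, 0.063, [133, 130, 126]) [-302.8 -204.3    0. ]
top (0.584, -0.041, 0.059, 0.055, [40, 74, 177]) [-170.5   -6.9    0. ]
dp for (0, 339, 117) [ 3.9 -0.6 67.9]
```

```bash
python3 -m inch '[{"dp":[2,0,35],"delta_rot":[0,0,0],"claw":0.55},{"dp":[2,0,66],"delta_rot":[0,0,0],"claw":0.55},{"dp":[2,0,66],"delta_rot":[0,0,0],"claw":0.55},{"dp":[2,0,66],"delta_rot":[0,0,0],"claw":0.95},{"dp":[2,0,66],"delta_rot":[0,0,0],"claw":0.95},{"dp":[2,0,66],"delta_rot":[0,0,0],"claw":0.95}]' 40
python3 -c "
from h import *
tcp()"
```

```text
time: 32.05
eef_pos: [0.4893, 0.3322, 0.1207]
tool_rot: [0.0, 0.418, 0.908, -0.0]
ft_force: [-2.7, -3.9, 4.0]
width: 0.159
gripper_force: 42.1
t 32.0 tcp sh [  0.5 338.1 120.7] yaw err -0.03 zdown [-0. -0. -1.] F [-2.7 -3.9  4. ] w 0.159 g 42.1
```

```bash
python3 - <<'E'
from h import *
s=snapshot("side"); save(s,"side3.png",(200,130,350,230),5)
E
```

```text
(no output)
```

View pics/side3.png

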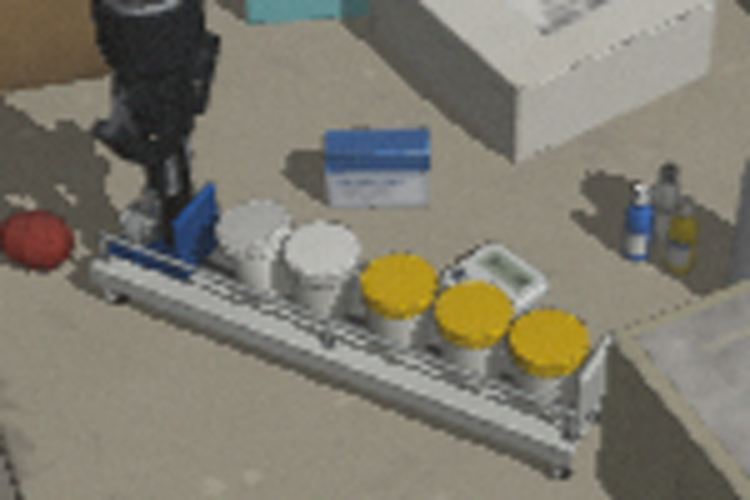

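All five cups stand upright in order: lids at (548,342), (473,313), (399,285), (321,252) and (253,228), with the jaws on the stop's post. I'll push gently.

```bash
python3 -m inch '[{"dp":[-4,0,0],"delta_rot":[0,0,0],"claw":0.95},{"dp":[-8,0,0],"delta_rot":[0,0,0],"claw":0.95},{"dp":[-12,0,0],"delta_rot":[0,0,0],"claw":0.95},{"dp":[-16,0,0],"delta_rot":[0,0,0],"claw":0.95},{"dp":[-20,0,0],"delta_rot":[0,0,0],"claw":0.95},{"dp":[-24,0,0],"delta_rot":[0,0,0],"claw":0.95},{"dp":[-27,0,0],"delta_rot":[0,0,0],"claw":0.95},{"dp":[-30,0,0],"delta_rot":[0,0,0],"claw":0.95},{"dp":[-33,0,0],"delta_rot":[0,0,0],"claw":0.95},{"dp":[-36,0,0],"delta_rot":[0,0,0],"claw":0.95},{"dp":[-38,0,0],"delta_rot":[0,0,0],"claw":0.95},{"dp":[-38,0,0],"delta_rot":[0,0,0],"claw":0.95}]'
python3 -c "
from h import *
tcp();print(read_state()['ft_force']@YS)"
```

```text
time: 33.3
eef_pos: [0.5126, 0.305, 0.1207]
tool_rot: [-0.001, 0.418, 0.909, 0.0]
ft_force: [-6.5, -1.9, 6.1]
width: 0.151
gripper_force: 42.6
t 33.3 tcp sh [  0.4 302.3 120.7] yaw err 0.04 zdown [-0.002  0.001 -1.   ] F [-6.5 -1.9  6.1] w 0.151 g 42.6
2.7481298369726397
```

```bash
for i in 1 2 3; do python3 -m inch '[{"dp":[-1,0,0],"delta_rot":[0,0,0],"claw":0.95},{"dp":[-2,0,0],"delta_rot":[0,0,0],"claw":0.95},{"dp":[-2,0,0],"delta_rot":[0,0,0],"claw":0.95}]' >/dev/null
python3 -c "
from h import *
tcp();print(read_state()['ft_force']@YS)"; done
```

```text
t 33.6 tcp sh [  0.5 300.7 120.7] yaw err 0.05 zdown [-0.002  0.002 -1.   ] F [-6.3 -1.5  7.7] w 0.154 g 42.6
2.9859053914097013
t 33.9 tcp sh [  0.4 299.3 120.7] yaw err 0.07 zdown [-0.003  0.002 -1.   ] F [-9.1 -0.9  7.4] w 0.159 g 42.7
5.252989498939313
t 34.2 tcp sh [  0.4 297.7 120.7] yaw err 0.09 zdown [-0.003  0.002 -1.   ] F [-8.3 -1.   6.5] w 0.153 g 42.7
4.591703456070181
```

```bash
for i in 1 2 3; do python3 -m inch '[{"dp":[-1,0,0],"delta_rot":[0,0,0],"claw":0.95},{"dp":[-1,0,0],"delta_rot":[0,0,0],"claw":0.95}]' >/dev/null
python3 -c "
from h import *
tcp();print(read_state()['ft_force']@YS)"; done
python3 - <<'E'
from h import *
s=snapshot("side"); save(s,"side4.png",(200,130,350,230),5)
E
```

```text
t 34.4 tcp sh [  0.4 297.2 120.7] yaw err 0.1 zdown [-0.004  0.003 -1.   ] F [-9.2 -0.   7.8] w 0.156 g 42.8
5.965022618269646
t 34.6 tcp sh [  0.4 296.6 120.7] yaw err 0.12 zdown [-0.004  0.003 -1.   ] F [-10.    0.6   7.2] w 0.154 g 42.8
6.952701579424902
t 34.8 tcp sh [  0.4 296.4 120.7] yaw err 0.14 zdown [-0.005  0.003 -1.   ] F [-11.1   2.1   8.1] w 0.157 g 42.9
8.798068673691935
```

View pics/side4.png

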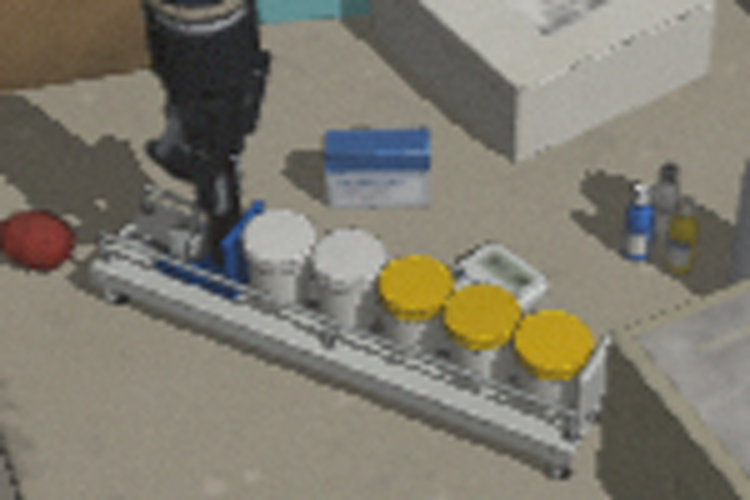

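The row now looks nearly lid to lid against the plate at (595,385), and the force is rising. I'll press a little more to confirm contact.

```bash
for i in 1 2 3 4; do python3 -m inch '[{"dp":[-1,0,0],"delta_rot":[0,0,0],"claw":0.95},{"dp":[-1,0,0],"delta_rot":[0,0,0],"claw":0.95}]' >/dev/null
python3 -c "
from h import *
tcp();print(read_state()['ft_force']@YS)"; done
```

```text
t 35.0 tcp sh [  0.4 296.1 120.7] yaw err 0.16 zdown [-0.006  0.004 -1.   ] F [-12.5   2.1   8.3] w 0.154 g 42.9
9.711107291776989
t 35.2 tcp sh [  0.4 295.9 120.7] yaw err 0.18 zdown [-0.007  0.005 -1.   ] F [-12.7   3.6   8.1] w 0.152 g 43.0
10.95316364122839
t 35.5 tcp sh [  0.4 295.7 120.7] yaw err 0.21 zdown [-0.007  0.005 -1.   ] F [-13.7   4.9   8.8] w 0.154 g 43.1
12.636655022608933
t 35.6 tcp sh [  0.4 295.5 120.7] yaw err 0.23 zdown [-0.008  0.006 -1.   ] F [-15.7   5.9  10.3] w 0.151 g 43.2
14.696711785259485
```

```bash
python3 -m inch '[{"dp":[2,0,0],"delta_rot":[0,0,0],"claw":0.95},{"dp":[4,0,0],"delta_rot":[0,0,0],"claw":0.8},{"dp":[4,0,0],"delta_rot":[0,0,0],"claw":0.55},{"dp":[4,0,0],"delta_rot":[0,0,0],"claw":0.55},{"dp":[4,0,0],"delta_rot":[0,0,0],"claw":0.55},{"dp":[4,0,-40],"delta_rot":[0,0,0],"claw":0.55},{"dp":[4,0,-65],"delta_rot":[0,0,0],"claw":0.55},{"dp":[40,54,-65],"delta_rot":[0,0,0],"claw":0.55},{"dp":[40,54,-65],"delta_rot":[0,0,0],"claw":0.55},{"dp":[40,54,-65],"delta_rot":[0,0,0],"claw":0.55}]'
python3 - <<'E'
from h import *
tcp()
for n in("side","top"):
    s=snapshot(n); w=cloud(s)
    for t in("stop_handle","stop_face","lever_knob"): print(n,t,[(sh(d["location"]),round(d["confidence"],2)) for d in landmark_of(t,s)[:1]])
    p=s["pixels"].astype(int); W=(w.reshape(-1,3)-RS); S=np.stack([W@XS,W@YS,W[:,2]],1).reshape(w.shape)
    y=(abs(S[...,2]-.099)<.006)&(abs(S[...,0])<.005)
    pts=S[y]; o=np.argsort(pts[:,1]); yy=pts[o,1]*1000; g=np.diff(yy); print([(yy[i].round(1),g[i].round(1)) for i in np.where(g>3.5)[0]],yy[0],yy[-1])
save(s,"top5.png",(120,140,300,280),4)
go(54,329,116)
E
```

```text
time: 36.65
eef_pos: [0.537, 0.3633, 0.1839]
tool_rot: [-0.0, 0.416, 0.909, 0.001]
ft_force: [-0.0, 0.1, -0.3]
width: 0.451
gripper_force: 0.0
t 36.6 tcp sh [ 56.9 330.6 183.9] yaw err 0.25 zdown [ 0.     0.001 -1.   ] F [-0.   0.1 -0.3] w 0.451 g 0.0
side stop_handle [(array([-0.0024,  0.2969,  0.133 ]), 0.84)]
side stop_face [(array([2.000e-04, 2.789e-01, 7.260e-02]), 0.55)]
side lever_knob [(array([0.0552, 0.3295, 0.1195]), 0.56)]
[(np.float64(-543.2), np.float64(236.5)), (np.float64(-301.0), np.float64(3.9)), (np.float64(-291.5), np.float64(77.2)), (np.float64(-211.6), np.float64(53.6)), (np.float64(-139.1), np.float64(4.7)), (np.float64(-129.5), np.float64(4.2)), (np.float64(-122.8), np.float64(4.7)), (np.float64(-114.1), np.float64(104.8)), (np.float64(-3.6), np.float64(5.5)), (np.float64(120.4), np.float64(4.1)), (np.float64(150.7), np.float64(6.5)), (np.float64(158.5), np.float64(3.5)), (np.float64(162.3), np.float64(3.6)), (np.float64(168.3), np.float64(4.1)), (np.float64(181.3), np.float64(4.3)), (np.float64(187.1), np.float64(5.9)), (np.float64(198.4), np.float64(3.6)), (np.float64(230.1), np.float64(3.9)), (np.float64(241.1), np.float64(4.8)), (np.float64(249.2), np.float64(3.8)), (np.float64(254.1), np.float64(5.6)), (np.float64(269.5), np.float64(5.2)), (np.float64(286.9), np.float64(8.0))] -556.2183339564898 298.01205721925993
top stop_handle [(array([-0.0009,  0.2924,  0.1279]), 0.64)]
top stop_face [(array([0.002 , 0.276 , 0.0728]), 0.67)]
top lever_knob [(array([0.0031, 0.1978, 0.0394]), 0.46)]
[(np.float64(-543.1), np.float64(235.2)), (np.float64(-307.9), np.float64(4.3)), (np.float64(-303.6), np.float64(16.3)), (np.float64(-285.9), np.float64(43.4)), (np.float64(-242.5), np.float64(25.6)), (np.float64(-211.4), np.float64(22.6)), (np.float64(-105.5), np.float64(99.5)), (np.float64(283.6), np.float64(16.0))] -556.4215549899036 299.58471747357083
dp for (54, 329, 116) [ 1.9 -0.4 68.4]
```

View pics/top5.png

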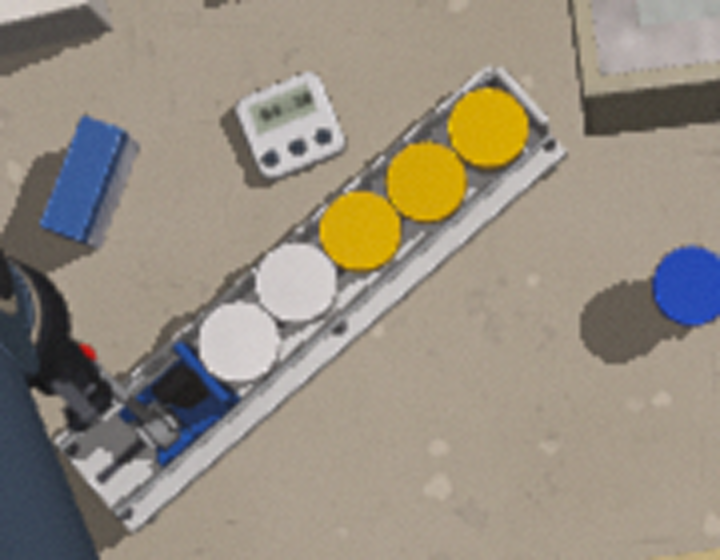

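The lids touch in an unbroken chain from (488,127) to (239,342), with the blue face on the last white cup. Centre spacing works out at about 55 mm. Now I'll lock the lever.

```bash
python3 -m inch '[{"dp":[1,-2,34],"delta_rot":[0,0,0],"claw":0.55},{"dp":[1,-2,67],"delta_rot":[0,0,0],"claw":0.55},{"dp":[1,-2,67],"delta_rot":[0,0,0],"claw":0.55},{"dp":[1,-2,67],"delta_rot":[0,0,0],"claw":0.55}]'
python3 -c "
from h import *
tcp()"
```

```text
time: 37.45
eef_pos: [0.5352, 0.3592, 0.1175]
tool_rot: [-0.0, 0.418, 0.909, -0.0]
ft_force: [0.4, 0.1, 0.7]
width: 0.45
gripper_force: 0.0
t 37.5 tcp sh [ 52.9 328.7 117.5] yaw err -0.0 zdown [-0. -0. -1.] F [0.4 0.1 0.7] w 0.45 g 0.0
```

```bash
python3 -m inch '[{"dp":[0,-4,0],"delta_rot":[0,0,0],"claw":0.55},{"dp":[0,-9,0],"delta_rot":[0,0,0],"claw":0.55},{"dp":[0,-18,-7],"delta_rot":[0,0,0],"claw":0.55},{"dp":[0,-28,-12],"delta_rot":[0,0,0],"claw":0.55},{"dp":[0,-38,-16],"delta_rot":[0,0,0],"claw":0.55},{"dp":[0,-48,-19],"delta_rot":[0,0,0],"claw":0.55},{"dp":[0,-59,-20],"delta_rot":[0,0,0],"claw":0.55},{"dp":[0,-70,-20],"delta_rot":[0,0,0],"claw":0.55},{"dp":[0,-81,-18],"delta_rot":[0,0,0],"claw":0.55},{"dp":[0,-92,-15],"delta_rot":[0,0,0],"claw":0.55},{"dp":[0,-101,-11],"delta_rot":[0,0,0],"claw":0.55},{"dp":[0,-109,-5],"delta_rot":[0,0,0],"claw":0.55}]'
python3 -m inch '[{"dp":[0,-4,4],"delta_rot":[0,0,0],"claw":0.55},{"dp":[0,-7,5],"delta_rot":[0,0,0],"claw":0.55},{"dp":[0,-9,6],"delta_rot":[0,0,0],"claw":0.55},{"dp":[0,-11,6],"delta_rot":[0,0,0],"claw":0.55},{"dp":[0,-11,6],"delta_rot":[0,0,0],"claw":0.55}]'
python3 - <<'E'
from h import *
tcp()
for n in("side","top"):
    s=snapshot(n); print(n,[(sh(d["location"]),round(d["confidence"],2)) for d in landmark_of("lever_knob",s)])
E
```

```text
time: 38.65
eef_pos: [0.4519, 0.2881, 0.1222]
tool_rot: [0.0, 0.418, 0.909, 0.0]
ft_force: [1.5, 2.2, 6.6]
width: 0.449
gripper_force: 2.4
time: 39.15
eef_pos: [0.4478, 0.2846, 0.1181]
tool_rot: [0.003, 0.418, 0.909, 0.005]
ft_force: [6.2, 5.0, 4.4]
width: 0.451
gripper_force: 4.7
t 39.1 tcp sh [-62.  328.9 118.1] yaw err 0.04 zdown [ 0.009  0.007 -1.   ] F [6.2 5.  4.4] w 0.451 g 4.7
side [(array([-0.0517,  0.3293,  0.1216]), 0.47)]
top []
```

```bash
python3 -m inch '[{"dp":[0,-3,1],"delta_rot":[0,0,0],"claw":0.55},{"dp":[0,-5,1],"delta_rot":[0,0,0],"claw":0.55},{"dp":[0,-7,2],"delta_rot":[0,0,0],"claw":0.55},{"dp":[0,-7,2],"delta_rot":[0,0,0],"claw":0.55}]'
python3 -c "
from h import *
tcp()"
```

```text
time: 39.75
eef_pos: [0.447, 0.2839, 0.1179]
tool_rot: [0.006, 0.417, 0.909, 0.011]
ft_force: [13.4, 10.5, 3.3]
width: 0.452
gripper_force: 7.7
t 39.8 tcp sh [-63.1 328.9 117.9] yaw err 0.07 zdown [ 0.02   0.015 -1.   ] F [13.4 10.5  3.3] w 0.452 g 7.7
```

The lever is against its end stop. Now back off, lift clear and check.

```bash
python3 -m inch '[{"dp":[0,10,-2],"delta_rot":[0,0,0],"claw":0.55},{"dp":[0,14,-4],"delta_rot":[0,0,0],"claw":0.55},{"dp":[0,14,-45],"delta_rot":[0,0,0],"claw":0.55},{"dp":[0,14,-90],"delta_rot":[0,0,0],"claw":0.55},{"dp":[100,-60,-120],"delta_rot":[0,0,0],"claw":0.3},{"dp":[200,-60,-120],"delta_rot":[0,0,0],"claw":0},{"dp":[200,-60,-120],"delta_rot":[0,0,0],"claw":0},{"dp":[200,-60,-120],"delta_rot":[0,0,0],"claw":0},{"dp":[200,-60,-120],"delta_rot":[0,0,0],"claw":0},{"dp":[200,-60,-120],"delta_rot":[0,0,0],"claw":0}]'
python3 - <<'E'
from h import *
tcp()
for n in("side","top"):
    s=snapshot(n); w=cloud(s)
    for t in("stop_face","lever_knob","lab_timer","suction_bulb","slide_pack"): print(n,t,[(sh(d["location"]),np.round(d["location"],3),round(d["confidence"],2)) for d in landmark_of(t,s)[:2]])
    p=s["pixels"].astype(int); m=(p[...,0]>120)&(p[...,1]<60)&(p[...,2]<60)&(abs(w[...,2]-.125)<.03)&(w[...,0]<.6)&(w[...,1]>.2)
    if m.any(): print("red",m.sum(),sh(np.median(w[m],0)))
    W=(w-RS); S=np.stack([W@XS,W@YS,W[...,2]],-1); ok=(abs(S[...,2]-.099)<.006)&(abs(S[...,0])<.031)
    yel=ok&(p[...,0]-p[...,2]>90); print("yellow y",np.nanpercentile(S[yel][:,1],[.5,99.5]).round(4),"row z",np.median(S[ok&(S[...,1]>0)&(S[...,1]<.27)][:,2]))
    save(s,n+"6.png",(190,120,360,240) if n=="side" else (120,140,300,280),4)
E
```

```text
time: 40.75
eef_pos: [0.259, 0.3897, 0.233]
tool_rot: [-0.001, 0.415, 0.91, -0.002]
ft_force: [-0.3, 0.1, 0.2]
width: 0.996
gripper_force: 0.0
t 40.8 tcp sh [-137.   531.6  233. ] yaw err 0.42 zdown [-0.003 -0.004 -1.   ] F [-0.3  0.1  0.2] w 0.996 g 0.0
side stop_face [(array([0.0003, 0.278 , 0.0742]), array([0.528, 0.286, 0.074]), 0.84)]
side lever_knob [(array([-0.0515,  0.329 ,  0.1206]), array([0.456, 0.292, 0.121]), 0.44)]
side lab_timer [(array([0.1082, 0.1257, 0.0013]), array([0.709, 0.241, 0.001]), 0.65), (array([-1.000e-04,  2.787e-01,  7.020e-02]), array([0.528, 0.287, 0.07 ]), 0.52)]
side suction_bulb [(array([-0.0254,  0.4732,  0.0016]), array([0.382, 0.418, 0.002]), 0.51)]
side slide_pack [(array([ 0.1629,  0.2598, -0.0034]), array([ 0.664,  0.378, -0.003]), 0.84), (array([0.0024, 0.1955, 0.0394]), array([0.584, 0.225, 0.039]), 0.23)]
red 20 [-0.0564  0.3257  0.1256]
yellow y [0.0017 0.1596] row z 0.09910231548630677
top stop_face [(array([-0.0007,  0.2754,  0.0738]), array([0.529, 0.284, 0.074]), 0.95), (array([-0.0005,  0.1413,  0.0401]), array([0.617, 0.182, 0.04 ]), 0.69)]
top lever_knob [(array([-0.0546,  0.3326,  0.1204]), array([0.451, 0.292, 0.12 ]), 0.53)]
top lab_timer [(array([0.1059, 0.1258, 0.0008]), array([0.708, 0.24 , 0.001]), 0.69), (array([0.0021, 0.0839, 0.0449]), array([0.656, 0.14 , 0.045]), 0.44)]
top suction_bulb [(array([-0.0271,  0.4693,  0.0006]), array([0.383, 0.414, 0.001]), 0.57)]
top slide_pack [(array([0.1667, 0.2577, 0.0013]), array([0.668, 0.379, 0.001]), 0.91), (array([-0.0015,  0.2737,  0.0695]), array([0.53 , 0.282, 0.07 ]), 0.61)]
red 35 [-0.0537  0.3283  0.129 ]
yellow y [0.0049 0.163 ] row z 0.09930738106924575
```

View pics/side6.png

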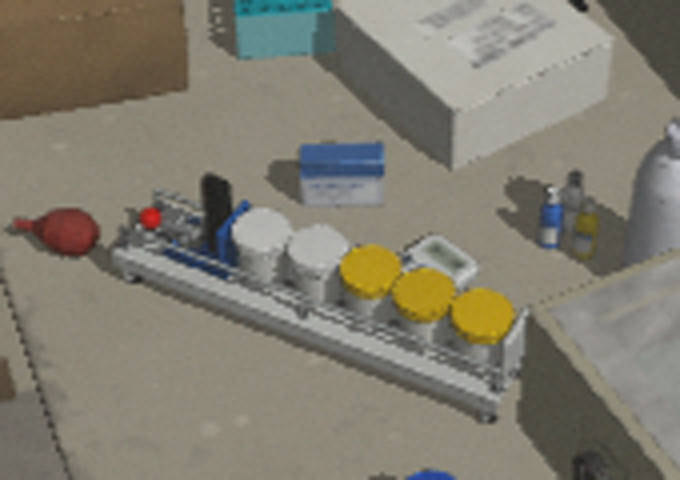

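View pics/top6.png

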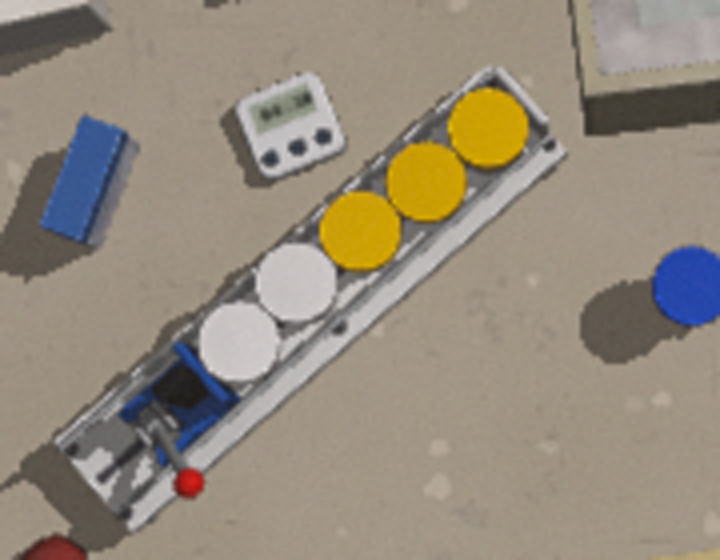

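The lever is locked with the knob at (189,483) in the top crop, leaning to the front. All five cups are lid to lid between the plate and the stop, and the timer, bulb and slide packet haven't moved. The arm is clear, so I'm handing in.

```bash
python3 -c "
from workcell import sign_off
print(sign_off())"
```

```text
the job is handed in; nothing more can be done
None
```

The job is handed in: three yellow-lidded then two white-lidded cups stand lid to lid from the fixed end, with the stop pushed up against them and its lever locked; the timer, bulb, slide packet and look-alike cups were left alone.

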